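Gauge the sample and make up the couplings order on the sprung scale

ROBOT

A 7-joint arm with a two-finger parallel gripper is mounted at the origin on the work surface. World frame = base frame: x ahead of the robot, y to its left, z up, the work surface at z = 0. Lengths are in m, angles in rad, forces in N, time in s.
With the tool pointing down it reaches from about 0.4 to 0.85 m from the base axis. Payload 10.4 kg.
Tool frame: the origin (TCP) lies at the very end of the fingers, on their centre line; the grasp point (between the pads) lies 19 mm behind it; x points along the fingers, z is the direction in which the jaws open and shut, and the axes are right-handed (so a half turn about x gives the same grasp; the last joint's range is limited). The gripper opens to 87 mm and grips with 3 to 60 N. Pads are 19 mm wide; open, the fingers measure 117 mm over their backs; the gripper's body (75 mm by 190 mm) begins 51 mm behind the grasp point.
Start: joints at [1.178, 0.332, -0.065, 1.46, 0.022, 1.35, -0.088], TCP at [0.226, -0.583, 0.223] pointing down, gripper open.
Joint ranges: [-2.6, 2.6], [-0.5, 2.12], [-1.47, 1.34], [0.16, 2.42], [-1.27, 4.41], [0.06, 2.06], [-2.6, 2.6]. Speed limits (rad/s): [2.22, 2.22, 2.79, 2.79, 3.14, 3.14, 3.14].

INTERFACE

Orientations are given as a unit quaternion [w, x, y, z].
In Python, from plant import manip gives the robot as it stands.
- The arm moves only by the tool step_arm, never from a script. Its argument "motion" is a list of rows, each a list of 2 entries, a list of its own where there are three numbers: the shift along the tool's x, y, z in m, then the turn about the tool's x in rad. In form: [[[dx, dy, dz], roll], ...]. A call has exactly 10 rows; each row shifts and turns the commanded pose from where the row before left it, along the tool's axes as they then stand; what a row does not reach is not made up. A row lasts 1/12 s, in which the tool goes at most 41.7 mm and 7.16 degrees, less where a joint would pass 70% of its speed; a pose out of reach is approached as far as the arm can. A call is refused whole if a number of a shift passes 0.0417 or a number of a turn 0.125, either way. A call with a gripper value outside its range is refused whole. "claw" is the opening in per cent of the stroke, from 0 (shut) to 100 (fully open), set as the call begins (left out, the last holds). The fingers move at their own pace and stop on an object; "newtons" is the grip in N (left out, the last holds). Time passes only in rows, so rows that do not move let the fingers close, or fill a call up. It gives the time, the measured TCP pose, the force and the opening at its end, in the units of the state.
- manip.read_state(): the state, without advancing time (a new reading comes with each control period).
- manip.snapshot(name): name is "scene" or "side" or "wrist"; returns (picture, depth): 400x640x3 uint8, blue, green, red; 400x640 float32, m along the optical axis (not along the pixel's ray), 0 where there is no reading.
- manip.camera_params(name): a dict with "intrinsics" (3x3 intrinsics, pixels), "extrinsics" (4x4, takes a point from world to camera coordinates); the wrist camera has in their place "hand_eye" (4x4, takes a point from camera to tool coordinates, whose origin is the TCP and whose axes are the tool frame's). Camera axes: x right, y down, z forward; pixel columns grow to the right and rows downward; lengths in m; the calibration is good to about 2 mm. A picture is of the moment at which its call begins: read the wrist's pose just before it. camera_params takes no time and is no camera call.
- manip.finish_job(): hands the job in, once; it reports no verdict.
The state is a dict: "time_s": time; "qpos": joint angles; "qvel": joint speeds; "tau": joint torques, N m; "tcp_pos": TCP position; "eef_rot": TCP orientation; "wrist_force": force on the tool from outside, world axes, zero at the start; "ft_torque": the same for the moment, N m; "width": finger opening in m.
Only numpy, scipy, OpenCV 4.12 (cv2) and the standard library are available. Lean on these libraries where they do the work, as an engineer would, in place of code of your own. Each camera call takes 0.05 s, during which the arm holds its last target.

TASK

Check the blue-banded sample coupling in the bench gauge: stand it between the jaws, slide the jaw by its orange tab until it bears firmly on the coupling against the anvil, then draw the jaw well open again, clear of the part. Make up the order on the scale: put the stray steel nut from the pan into the nut bin, put the sample on the pan, and add large and small brass couplings from the tray (or take some back to it) until the pan rests with its red pointer on the green clip. Leave unused couplings in the tray, the jaw open, and the other things on the bench where they are.

Things in the scene. Friction and masses are not known exactly. Their poses are not given: they have to be found in the camera images.
- scale: sprung scale, fixed: blue housing 130 x 160 x 45 mm, origin at the centre of its underside. At its +y side (y 128 to 172 mm) stands a white board, 6 mm thick, top at z 170 mm, carrying a green clip set to the ordered weight. A red pointer fixed to the pan, level with the pan's floor, runs along the board
- scale_pan (a joint): how far the spring pan has sunk, m: 0 when empty, up to 0.09; a large coupling (or the sample) sinks it about 0.012, a small one 0.006, the nut 0.008
- pan_floor (a point): centre of the pan's floor (upper face), moving with the pan; 150 mm above the bench when empty. The steel pan is 170 (x) x 190 (y) mm with a rim 12 mm high and 3 mm thick; axes as scale
- target_mark (a point): centre of the green clip, 9 mm tall, on the board; its height differs from start to start. The pointer lies on the clip when the pan's floor is within 4.5 mm of this height
- gauge: bench sliding gauge (caliper), fixed: dark bed 130 (x) x 240 (y) mm, 12 mm thick, origin at the centre of its underside; parts stand on the bed. The jaw slides along y on the line x = 0
- anvil: fixed jaw of the gauge, 50 (x) x 20 (y) x 35 (z) mm; its origin is the lower middle of its measuring face (on top of the bed, at y = -80 mm of the gauge); the measuring face looks to +y, the block lies behind it
- gauge_jaw (a joint): gap between the measuring faces of anvil and sliding jaw, m, 0 to 0.105, growing as the jaw slides to +y. The jaw block is 50 (x) x 20 (y) x 35 mm, its top 47 mm above the bench; it slides with about 1.5 N and stays where it is left. It reads about 0.034 when shut on a coupling
- jaw_tab (a point): top centre of the orange tab on the sliding jaw, 81 mm above the bench; the tab is 26 (x) x 16 (y) mm and stands 34 mm above the jaw block; pinch it from above
- tray: low beige stock tray, fixed, 180 (x) x 190 (y) x 25 mm outside, walls and floor 4 mm; origin at the centre of its underside. Large and small plain brass couplings and the sample stand in it
- nut_bin: beige bin for steel nuts, fixed, 110 x 110 x 45 mm outside, walls and floor 4 mm, empty; origin at the centre of its underside
- sample: sample coupling: brass, round, 34 mm in diameter, 26 mm high, about 160 g, with a blue band round it and a blue ring on top; origin at the centre of its underside, z up along its axis
- nut: stray dark steel hexagon nut left on the pan, 31 to 35 mm across, 22 mm high; origin at the centre of its underside
- P1: plain large brass coupling, round, 34 mm in diameter, 26 mm high, about 160 g, origin at the centre of its underside; on the scale pan at the start
- B1: plain large brass coupling, round, 34 mm in diameter, 26 mm high, about 160 g, origin at the centre of its underside; in the stock tray at the start, may be absent
- B2: plain large brass coupling, round, 34 mm in diameter, 26 mm high, about 160 g, origin at the centre of its underside; in the stock tray at the start, may be absent
- B3: plain large brass coupling, round, 34 mm in diameter, 26 mm high, about 160 g, origin at the centre of its underside; in the stock tray at the start, may be absent
- C1: plain small brass coupling, round, 25 mm in diameter, 26 mm high, about 80 g, origin at the centre of its underside; in the stock tray at the start
- C2: plain small brass coupling, round, 25 mm in diameter, 26 mm high, about 80 g, origin at the centre of its underside; in the stock tray at the start
- screwdriver: screwdriver lying on the bench nearest the robot, bystander
- tape: yellow tape roll 66 mm across, 20 mm high, bystander
- carton: cardboard carton 70 x 110 x 60 mm at the back, bystander
- oil: white bottle with red cap, 52 mm across, 130 mm high, bystander
- wrench: wrench lying at the back right, bystander
- marker: black marker pen 110 mm long, 14 mm thick, near the robot, bystander

How it is judged:
By the outcome, as a careful person would: the job done as asked, in the order asked, and still so for the second after the job is handed in, with the robot touching nothing.
Of B1, B2, B3 only 2 to 3 are there at a start; the rules pass over those that are not, and their reading is None.
At some moment in a run one of B1, B2, B3, C1, C2, sample may be knocked a few centimetres aside while the robot is not near it.
Once in a run the grip may slacken for a moment while it holds something.
It also fails if it takes over 210 s, if anything falls off the work surface, if the arm or the gripper's body presses on something with over 40 N, if the wrist force passes 120 N, or if a joint passes its speed limit or range.

## Working session

There is one attempt and no reset: what is moved stays moved. The work goes in short steps, Python scripts to look and compute and a tool call to move; the robot and the scene stay as the last step left them, time stands still between calls to the robot, and variables do not carry over. Pictures are saved under pics/ and viewed, and the job is handed in when it is done.

Besides the shell and the picture viewer there is one more tool, called after "Emit:" as name([rows], argument=value, ...), one row to a line, values as JSON. step_arm: Moves the arm, as the interface text tells. Its arguments: {"type":"object","properties":{"motion":{"type":"array"},"claw":{"type":"number"},"newtons":{"type":"number"}},"required":["motion"]}

```bash
ls -la; mkdir -p pics
python3 - <<'E'
from plant import manip
import cv2
print(manip.read_state())
for n in ("scene","side","wrist"):
    p,d=manip.snapshot(n); cv2.imwrite(f"pics/{n}0.png",p)
    import numpy as np
    np.save(f"pics/{n}0d.npy",d)
    print(n,manip.camera_params(n))
E
```

```text
total 12
drwxr-xr-x  3 agent agent 4096 Dec  6 13:34 .
drwxr-xr-x 23 root  root  4096 Dec  6 13:34 ..
drwxr-xr-x  2 agent agent 4096 Dec  6 13:34 pics
{'time_s': 0.0, 'qpos': array([ 1.17838038,  0.33286728, -0.06469987,  1.46095677,  0.02159896,
        1.3499047 , -0.08847331]), 'qvel': array([-1.54672115e-03, -8.64167204e-04,  1.01828394e-03,  9.82201001e-05,
        1.51233848e-03,  4.90845741e-04,  9.47879457e-04]), 'tau': array([-1.38246352e-03, -6.23231864e+01,  2.38508976e-02, -3.89882183e+01,
       -6.12425990e-02,  3.98320542e-02,  1.94622689e-04]), 'tcp_pos': array([ 0.22575293, -0.58237827,  0.22174943]), 'eef_rot': array([ 0.58298085,  0.39980251,  0.58384714, -0.39926658]), 'wrist_force': array([0.37604206, 0.13084032, 0.3651057 ]), 'ft_torque': array([-0.00901481,  0.00100655, -0.03285951]), 'width': 0.08698041907583068}
scene {'intrinsics': array([[517.69485994,   0.        , 313.48791927],
       [  0.        , 517.69485994, 199.87251191],
       [  0.        ,   0.        ,   1.        ]]), 'extrinsics': array([[-0.16807901,  0.98570878, -0.01129848,  0.11310005],

[... 449 characters left out ...]
13916,  0.34879068, -0.88613495,  0.2894525 ],
       [ 0.61022444, -0.64276006, -0.46312595,  0.65018489],
       [ 0.        ,  0.        ,  0.        ,  1.        ]])}
wrist {'intrinsics': array([[314.22951359,   0.        , 325.82195632],
       [  0.        , 314.22951359, 198.21862576],
       [  0.        ,   0.        ,   1.        ]]), 'hand_eye': array([[-1.91213790e-04, -2.60369011e-01,  9.65509162e-01,
        -1.62955809e-01],
       [ 7.91271517e-05, -9.65509180e-01, -2.60369000e-01,
         7.01871450e-02],
       [ 9.99999979e-01,  2.66118465e-05,  2.05220928e-04,
        -4.38965247e-04],
       [ 0.00000000e+00,  0.00000000e+00,  0.00000000e+00,
         1.00000000e+00]])}
```

View pics/scene0.png

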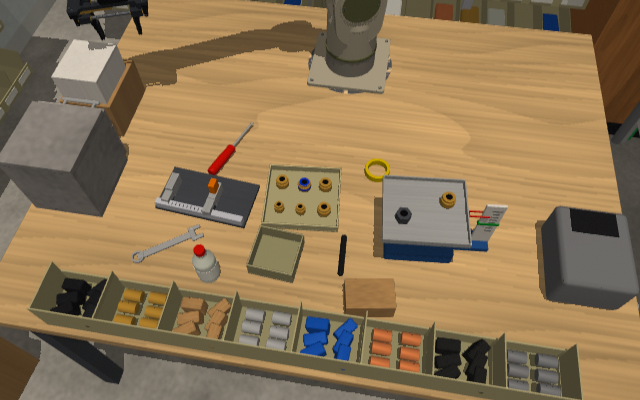

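View pics/side0.png

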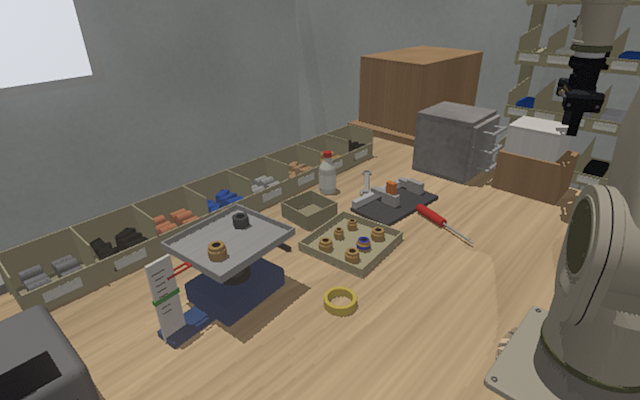

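View pics/wrist0.png

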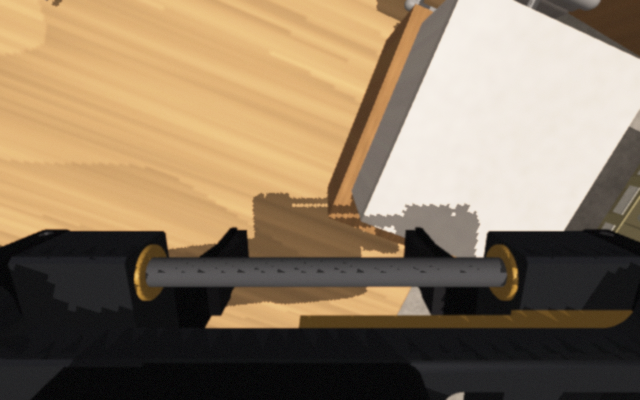

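The scene picture shows the gauge at (207,197) with its orange tab at (213,186). The tray at (301,197) holds six parts, with the sample at (304,184). The bin is at (276,253). On the pan are the nut at (403,215) and P1 at (448,200), and the green clip is near (490,222).

```bash
cat > h.py <<'E'
import numpy as np, cv2
from scipy.spatial.transform import Rotation as R
from plant import manip
CP={n:manip.camera_params(n) for n in("scene","side","wrist")}
def Rq(q): return R.from_quat(np.roll(q,-1)).as_matrix()
def c2w(n,st=None):
    if n=="wrist":
        T=np.eye(4);T[:3,:3]=Rq(st["eef_rot"]);T[:3,3]=st["tcp_pos"]
        return T@CP[n]["hand_eye"]
    return np.linalg.inv(CP[n]["extrinsics"])
def ray(n,uv,st=None):
    T=c2w(n,st); d=T[:3,:3]@np.linalg.solve(CP[n]["intrinsics"],[uv[0],uv[1],1.]); return T[:3,3],d
def onz(n,uv,z,st=None):
    o,d=ray(n,uv,st); return o+d*(z-o[2])/d[2]
def pt(n,uv,depth,st=None):
    o,d=ray(n,uv,st); return o+d*depth
def cloud(n,D,st=None):
    T=c2w(n,st);K=CP[n]["intrinsics"];v,u=np.mgrid[:400,:640]
    P=np.stack([(u-K[0,2])/K[0,0]*D,(v-K[1,2])/K[1,1]*D,D],-1)
    return P@T[:3,:3].T+T[:3,3]
def proj(n,X,st=None):
    M=np.linalg.inv(c2w(n,st));p=M[:3,:3]@X+M[:3,3];p=CP[n]["intrinsics"]@p;return p[:2]/p[2]
def tri(a,b):
    (o1,d1),(o2,d2)=a,b
    A=np.stack([d1,-d2],1);s=np.linalg.lstsq(A,o2-o1,rcond=None)[0]
    p,q=o1+s[0]*d1,o2+s[1]*d2
    return (p+q)/2,np.linalg.norm(p-q)
def masks(p):
    h=cv2.cvtColor(p,cv2.COLOR_BGR2HSV)
    H,S,V=h[...,0].astype(int),h[...,1],h[...,2]
    return dict(blue=(H>110)&(H<130)&(S>150)&(V>70),orange=(H>8)&(H<20)&(S>190)&(V>150),green=(H>45)&(H<80)&(S>120)&(V>60),red=((H<6)|(H>174))&(S>150)&(V>80),brass=(H>12)&(H<24)&(S>110)&(V>90))
def blobs(m,a=8):
    n,l,s,c=cv2.connectedComponentsWithStats(m.astype(np.uint8))
    return [(c[i].round(1),s[i].tolist()) for i in range(1,n) if s[i][4]>=a]
E
python3 - <<'E'
from h import *
for n in("scene","side"):
    p=cv2.imread(f"pics/{n}0.png");D=np.load(f"pics/{n}0d.npy");W=cloud(n,D)
    np.save(f"pics/{n}W.npy",W)
    print(n)
    for k,m in masks(p).items():
        for c,s in blobs(m,6):
            u,v=int(c[0]),int(c[1])
            w=W[m&(np.abs(np.mgrid[:400,:640][1]-c[0])<s[2])&(np.abs(np.mgrid[:400,:640][0]-c[1])<s[3])]
            w=np.median(w,0)
            if w[0]<0.9 and abs(w[1])<0.6 and w[2]>-.02 and k!="brass": print(k,c,s,w.round(3))
    if n=="scene": c=p[150:290,150:520]; cv2.imwrite("pics/crop_s.png",cv2.resize(c,None,fx=2.1,fy=2.1,interpolation=cv2.INTER_CUBIC))
    else: c=p[160:360,140:480]; cv2.imwrite("pics/crop_d.png",cv2.resize(c,None,fx=2.2,fy=2.2,interpolation=cv2.INTER_CUBIC))
E
```

```text
scene
blue [304.  181.4] [300, 178, 9, 8, 40] [ 0.482 -0.056  0.03 ]
orange [284.4 179.5] [281, 176, 6, 7, 11] [ 0.481 -0.108  0.031]
orange [211.7 182.4] [208, 178, 8, 10, 53] [ 0.554 -0.273  0.082]
orange [322.1 183.2] [321, 180, 5, 6, 9] [ 0.479 -0.009  0.032]
orange [328.8 182.6] [327, 181, 4, 5, 8] [0.472 0.006 0.031]
orange [444.9 195.9] [443, 193, 5, 8, 13] [0.555 0.279 0.158]
orange [452.2 198.6] [449, 195, 6, 7, 11] [0.56  0.296 0.158]
orange [319.6 207.2] [319, 205, 3, 5, 8] [ 0.552 -0.006  0.031]
orange [126.1 293.7] [124, 291, 5, 5, 15] [ 0.853 -0.391  0.047]
orange [135.1 295. ] [129, 291, 12, 9, 30] [ 0.854 -0.381  0.047]
orange [156.5 296.9] [149, 294, 16, 7, 46] [ 0.853 -0.322  0.053]
orange [125.9 305.9] [118, 302, 17, 8, 39] [ 0.882 -0.38   0.052]
orange [148.8 310.7] [146, 307, 7, 8, 25] [ 0.882 -0.33   0.046]
orange [156.7 312.8] [154, 309, 7, 7, 14] [ 0.882 -0.314  0.047]
green [487.3 223.7] [477, 220, 22, 6, 51] [0.571 0.391 0.095]
red [221.1 159.6] [208, 145, 27, 30, 315] [ 0.441 -0.29   0.023]
red [478.1 214.8] [469, 211, 21, 7, 44] [0.576 0.356 0.132]
red [198.9 250.3] [193, 245, 12, 12, 112] [ 0.76  -0.235  0.129]
side
blue [221.9 192.4] [216, 190, 13, 6, 36] [0.897 0.041 0.048]
blue [226.8 195.7] [221, 193, 13, 6, 26] [0.879 0.044 0.048]
blue [233.3 199.2] [227, 197, 15, 7, 42] [0.869 0.046 0.048]
blue [212.9 205.2] [208, 200, 12, 12, 56] [0.871 0.099 0.049]
blue [361.3 240.1] [359, 238, 7, 4, 10] [ 0.479 -0.054  0.029]
red [327.  153.6] [324, 151, 7, 7, 43] [ 0.751 -0.229  0.126]
red [430.2 214.5] [416, 204, 30, 23, 269] [ 0.43  -0.282  0.019]
red [181.1 268.4] [168, 262, 24, 18, 72] [0.569 0.348 0.131]
```

View pics/crop_s.png

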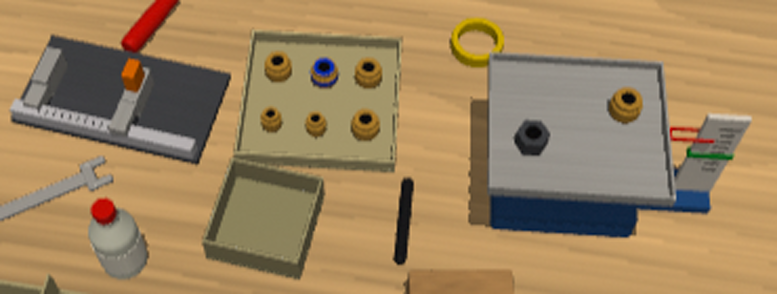

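View pics/crop_d.png

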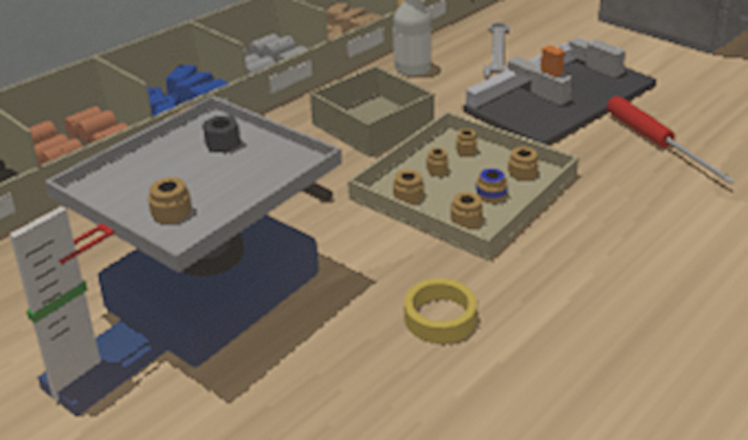

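The crops show three large couplings (upper left, upper right and lower right in the tray), two small ones (lower left and lower middle), and the blue-ringed sample at top middle. The pan stands with the red pointer above the green clip.

Next I fit the fixtures from the two depth clouds.

Run:
```python
from h import *
def rect(P): 
    r=cv2.minAreaRect((P[:,:2]*1000).astype(np.float32)); return [np.round(x,1) for x in r]
for n in("scene","side"):
    p=cv2.imread(f"pics/{n}0.png");W=np.load(f"pics/{n}W.npy")
    x,y,z=W[...,0],W[...,1],W[...,2]
    hsv=cv2.cvtColor(p,cv2.COLOR_BGR2HSV);S=hsv[...,1];V=hsv[...,2]
    def lab(m,a=60):
        m=cv2.morphologyEx(m.astype(np.uint8),cv2.MORPH_OPEN,np.ones((2,2)))
        nn,l,s,c=cv2.connectedComponentsWithStats(m)
        for i in range(1,nn):
            if s[i][4]>a:
                P=W[l==i]; yield P,s[i]
    print(n)
    for nm,m in [("pan",(z>.12)&(z<.15)&(x>.35)&(x<.8)&(y>0.05)&(y<.5)&(S<80)),
                 ("bed",(z>.004)&(z<.022)&(V<80)&(S<120)&(x>.3)&(x<.8)&(y<-.1)),
                 ("jaws",(z>.03)&(z<.06)&(S<60)&(x>.3)&(x<.75)&(y<-.1)&(y>-.5)),
                 ("trayrim",(z>.018)&(z<.03)&(S>30)&(S<110)&(x>.3)&(x<.75)&(y>-.25)&(y<.15)),
                 ("bin",(z>.038)&(z<.052)&(S<110)&(x>.5)&(x<.8)&(y>-.25)&(y<.15)),
                 ("tape",(z>.012)&(z<.03)&(S>150)&(x>.3)&(x<.7)&(y>.02)&(y<.25)),
                 ("tray coupl",(z>.024)&(z<.04)&(S>110)&(x>.4)&(x<.65)&(y>-.2)&(y<.05)),
                 ("pan things",(z>.142)&(z<.18)&(x>.45)&(x<.75)&(y>.1)&(y<.33)),
                 ]:
        for P,s in lab(m,25): print(nm,s[:5].tolist(),rect(P),np.median(P,0).round(3))
```

```text
scene
pan [383, 176, 90, 73, 5497] [array([798.6, 244.5]), array([237.2, 842.9]), np.float64(87.2)] [0.588 0.242 0.132]
pan [484, 212, 21, 8, 122] [array([533.5, 421.6]), array([ 28.9, 134. ]), np.float64(48.4)] [0.57  0.395 0.133]
bed [97, 157, 31, 60, 228] [array([ 880.6, -274.2]), array([1001.2,  131.7]), np.float64(41.2)] [ 0.563 -0.551  0.006]
bed [173, 169, 88, 60, 2266] [array([793.8, -80.8]), array([892.9, 215.7]), np.float64(37.5)] [ 0.542 -0.26   0.012]
jaws [156, 173, 68, 44, 816] [array([ 830.6, -109.2]), array([861.4, 170. ]), np.float64(40.4)] [ 0.591 -0.349  0.036]
jaws [223, 213, 21, 10, 103] [array([901. , -46.4]), array([693.3,  47.8]), np.float64(29.8)] [ 0.615 -0.212  0.032]
trayrim [285, 166, 13, 3, 33] [array([ 431.6, -101.8]), array([ 7.3, 32.5]), np.float64(6.0)] [ 0.432 -0.101  0.019]
trayrim [299, 167, 12, 3, 26] [array([429.2, -65.4]), array([ 5.3, 29.2]), np.float64(11.8)] [ 0.429 -0.064  0.019]
trayrim [314, 168, 11, 3, 26] [array([425.3, -27.3]), array([ 7.3, 26.8]), np.float64(4.0)] [ 0.426 -0.028  0.018]
trayrim [326, 168, 12, 3, 30] [array([422.6,   5
[... 3462 characters left out ...]
upl [336, 229, 8, 5, 28] [array([554.6, -66.7]), array([15.9, 49.6]), np.float64(16.0)] [ 0.548 -0.048  0.026]
tray coupl [374, 229, 11, 7, 56] [array([ 481. , -121.9]), array([24.8, 45.9]), np.float64(33.5)] [ 0.471 -0.108  0.028]
tray coupl [321, 239, 12, 7, 56] [array([539.6,   8.2]), array([26., 20.]), np.float64(42.3)] [0.536 0.012 0.027]
tray coupl [352, 249, 7, 9, 43] [array([461.6,  -3.5]), array([12.6, 25.7]), np.float64(22.5)] [0.459 0.    0.028]
pan things [234, 214, 16, 12, 160] [array([325.9, 391.9]), array([ 30.6, 777.4]), np.float64(54.5)] [0.6   0.196 0.15 ]
pan things [209, 242, 19, 16, 247] [array([298.1, 442.4]), array([ 32.6, 677.6]), np.float64(58.5)] [0.543 0.292 0.151]
```

Run:
```python
from h import *
def f(nm,c,z,s=2.1,o=(150,150),n="scene"):
    P=np.array([onz(n,(a/s+o[0],b/s+o[1]),z)[:2] for a,b in c])
    e=[P[(i+1)%4]-P[i] for i in range(4)]
    print(nm,P.round(3).tolist(),"c",P.mean(0).round(4),"len",[round(float(np.linalg.norm(v)),3) for v in e],"ang",[round(float(np.degrees(np.arctan2(v[1],v[0]))),1) for v in e])
f("bed",[(52,36),(230,74),(197,162),(12,118)],.012)
f("pan",[(488,56),(661,66),(676,203),(488,193)],.142)
f("tray",[(253,32),(401,38),(394,170),(234,158)],.025)
f("bin",[(233,160),(323,178),(298,275),(204,242)],.045)
print(Rq(manip.read_state()["eef_rot"]).round(3))
for nm,uv,z in [("tab",(131,62),.081),("sample",(322,66),.030),("L1",(278,59),.03),("L2",(368,66),.03),("S1",(270,114),.03),("S2",(315,119),.03),("L3",(365,117),.03),("nut",(533,132),.152),("P1",(628,96),.156)]:
    print(nm,onz("scene",(uv[0]/2.1+150,uv[1]/2.1+150),z).round(3))
```

```text
bed [[0.478, -0.409], [0.498, -0.172], [0.627, -0.183], [0.604, -0.42]] c [ 0.5516 -0.2961] len [0.238, 0.129, 0.238, 0.126] ang [85.1, -4.7, -95.6, 175.4]
pan [[0.512, 0.137], [0.495, 0.325], [0.662, 0.342], [0.682, 0.153]] c [0.5878 0.2392] len [0.189, 0.168, 0.19, 0.171] ang [95.2, 6.0, -84.1, -174.4]
tray [[0.44, -0.155], [0.419, 0.03], [0.607, 0.049], [0.621, -0.138]] c [ 0.5218 -0.0535] len [0.186, 0.189, 0.187, 0.182] ang [96.4, 5.6, -85.6, -174.8]
bin [[0.635, -0.134], [0.641, -0.028], [0.762, -0.034], [0.741, -0.143]] c [ 0.6945 -0.0849] len [0.106, 0.121, 0.111, 0.106] ang [86.6, -2.6, -101.1, 175.3]
[[-0.     0.932  0.361]
 [ 0.001  0.361 -0.932]
 [-1.    -0.    -0.001]]
tab [ 0.544 -0.274  0.081]
sample [ 0.48  -0.059  0.03 ]
L1 [ 0.479 -0.114  0.03 ]
L2 [ 0.471 -0.003  0.03 ]
S1 [ 0.558 -0.108  0.03 ]
S2 [ 0.556 -0.054  0.03 ]
L3 [0.544 0.005 0.03 ]
nut [0.608 0.192 0.152]
P1 [0.55  0.288 0.156]
```

Emit:
step_arm([
  [[-0.02,0,0],-0.12],
  [[-0.02,0,0],-0.12],
  [[-0.02,0,0],-0.12],
  [[-0.02,0,0],-0.12],
  [[-0.02,0,0],-0.12],
  [[-0.02,0,0],-0.12],
  [[-0.02,0,0],-0.12],
  [[-0.02,0,0],-0.12],
  [[-0.02,0,0],-0.12],
  [[-0.02,0,0],-0.12],
])

```text
time_s: 0.98
tcp_pos: [0.2258, -0.5826, 0.4233]
eef_rot: [0.707, -0.002, 0.707, 0.002]
wrist_force: [0.6, -1.2, -0.1]
width: 0.087
```

Emit:
step_arm([
  [[0,0.04,0.028],0],
  [[0,0.04,0.028],0],
  [[0,0.04,0.028],0],
  [[0,0.04,0.028],0],
  [[0,0.04,0.028],0],
  [[0,0.04,0.028],0],
  [[0,0.04,0.028],0],
  [[0,0.04,0.028],0],
  [[0,0.04,0.028],0],
  [[0,0.04,0.028],0],
])

```text
time_s: 1.82
tcp_pos: [0.4658, -0.2398, 0.4226]
eef_rot: [0.707, 0.0, 0.707, -0.001]
wrist_force: [1.1, -1.2, 0.5]
width: 0.0871
```

```bash
cat > snap.py <<'E'
import sys,pickle
from h import *
def go(tag,n="wrist"):
    st=manip.read_state();p,d=manip.snapshot(n)
    cv2.imwrite(f"pics/{tag}.png",p);pickle.dump((st,p,d),open(f"pics/{tag}.pkl","wb"))
    return st,p,d
if __name__=="__main__":
    st,p,d=go(sys.argv[1],sys.argv[2] if len(sys.argv)>2 else "wrist")
    print(st["time_s"],st["tcp_pos"].round(4),st["eef_rot"].round(4),st["wrist_force"].round(1),round(st["width"],4))
E
python3 snap.py w1
```

```text
1.8167 [ 0.4658 -0.2398  0.4226] [ 7.071e-01  3.000e-04  7.071e-01 -6.000e-04] [ 1.1 -1.2  0.5] 0.0871
```

View pics/w1.png

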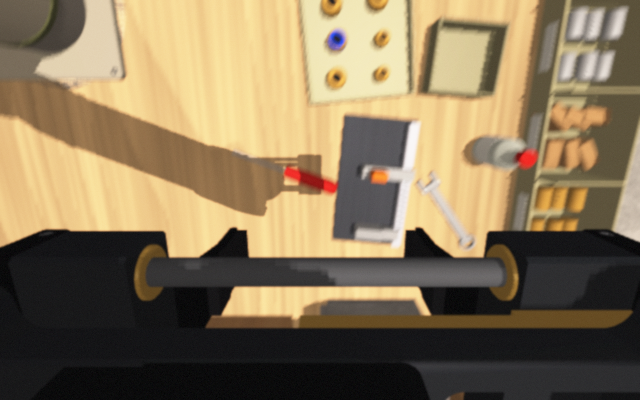

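The wrist picture shows the gauge at (377,178) with its orange tab at (380,176), the tray at the top with the blue-ringed sample at (337,40), and the bin at (465,57). I move nearer to the tray.

Emit:
step_arm([
  [[0.01,0.014,0.002],0],
  [[0.01,0.014,0.002],0],
  [[0.01,0.014,0.002],0],
  [[0.01,0.014,0.002],0],
  [[0.01,0.014,0.002],0],
  [[0.01,0.014,0.002],0],
  [[0.01,0.014,0.002],0],
  [[0,0,0],0],
  [[0,0,0],0],
  [[0,0,0],0],
])

```text
time_s: 2.7
tcp_pos: [0.4792, -0.1446, 0.3529]
eef_rot: [0.707, 0.0, 0.707, -0.001]
wrist_force: [0.6, -0.5, -0.3]
width: 0.087
```

```bash
python3 snap.py w2
```

```text
2.7 [ 0.4792 -0.1446  0.3529] [ 7.072e-01  5.000e-04  7.070e-01 -8.000e-04] [ 0.6 -0.5 -0.3] 0.087
```

View pics/w2.png

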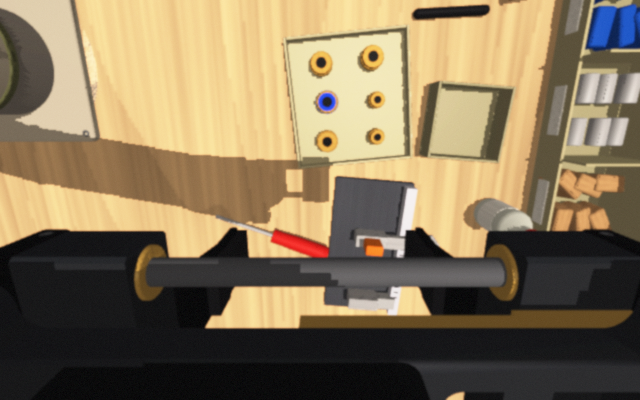

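The second wrist picture shows the tray with the sample ring at (327,102), couplings around it, the bin at (467,122), and the gauge at (370,240).

```bash
cat > parts.py <<'E'
from h import *
import pickle
# find round parts: brass or blue mask, hull circle; centre of dark hole is used as top centre
def parts(p,roi=None,amin=40):
    h=cv2.cvtColor(p,cv2.COLOR_BGR2HSV).astype(int);H,S,V=h[...,0],h[...,1],h[...,2]
    m=((H>8)&(H<24)&(S>150)&(V>60))|((H>105)&(H<130)&(S>150)&(V>80))
    if roi is not None:
        k=np.zeros_like(m);k[roi[1]:roi[3],roi[0]:roi[2]]=1;m&=k.astype(bool)
    out=[]
    cs,_=cv2.findContours(cv2.morphologyEx(m.astype(np.uint8),cv2.MORPH_CLOSE,np.ones((3,3))),cv2.RETR_EXTERNAL,cv2.CHAIN_APPROX_NONE)
    for c in cs:
        if cv2.contourArea(c)<amin: continue
        f=np.zeros(m.shape,np.uint8);cv2.drawContours(f,[c],-1,1,-1)
        hole=(f>0)&(V<75);
        b=((f>0)&(H>105)&(H<130)&(S>150)&(V>80)).sum()
        ys,xs=np.nonzero(hole)
        hc=(xs.mean(),ys.mean()) if len(xs)>5 else (np.nan,np.nan)
        (cx,cy),r=cv2.minEnclosingCircle(c)
        out.append(dict(hole=np.round(hc,1),c=np.round((cx,cy),1),r=round(r,1),blue=int(b),nh=len(xs)))
    return out
E
python3 - <<'E'
from parts import *
a=pickle.load(open("pics/w1.pkl","rb"));b=pickle.load(open("pics/w2.pkl","rb"))
Q=[]
for st,p,d in(a,b):
    q=parts(p,(300,0,415,165));Q.append((st,q))
    for x in q: print(x,onz("wrist",x["c"],.028,st).round(4),onz("wrist",x["hole"],.028,st).round(4))
    print()
for x in Q[0][1]:
    w=onz("wrist",x["hole"],.028,Q[0][0])
    for y in Q[1][1]:
        w2=onz("wrist",y["hole"],.028,Q[1][0])
        if np.linalg.norm(w-w2)<.02: print(*tri(ray("wrist",x["hole"],Q[0][0]),ray("wrist",y["hole"],Q[1][0])))
E
```

```text
{'hole': array([336.2,  77.1]), 'c': array([335.6,  78.4]), 'r': 8.8, 'blue': 0, 'nh': 8} [ 0.4815 -0.1126  0.028 ] [ 0.4824 -0.1105  0.028 ]
{'hole': array([nan, nan]), 'c': array([380.8,  74.1]), 'r': 6.2, 'blue': 0, 'nh': 0} [ 0.5565 -0.1059  0.028 ] [nan nan nan]
{'hole': array([nan, nan]), 'c': array([381. ,  38.8]), 'r': 6.5, 'blue': 0, 'nh': 0} [ 0.5544 -0.0525  0.028 ] [nan nan nan]
{'hole': array([336.5,  38.5]), 'c': array([336.5,  38.5]), 'r': 6.5, 'blue': 89, 'nh': 10} [ 0.4825 -0.052   0.028 ] [ 0.4825 -0.052   0.028 ]
{'hole': array([nan, nan]), 'c': array([377.,   1.]), 'r': 9.1, 'blue': 0, 'nh': 0} [0.5457 0.0016 0.028 ] [nan nan nan]
{'hole': array([nan, nan]), 'c': array([330.5,   4.9]), 'r': 9.8, 'blue': 0, 'nh': 0} [ 0.4727 -0.0038  0.028 ] [nan nan nan]

{'hole': array([326.9, 141.4]), 'c': array([326.4, 140.7]), 'r': 10.3, 'blue': 0, 'nh': 46} [ 0.4794 -0.114   0.028 ] [ 0.4802 -0.1151  0.028 ]
{'hole': array([377.1, 136.7]), 'c': array([375.5, 136. ]), 'r': 7.6, 'blue': 0, 'nh': 20} [ 0.5544 -0.1071  0.028 ] [ 0.5569 -0.1081  0.028 ]
{'hole': array([326.6, 101.5]), 'c': array([326.5, 101.3]), 'r': 8.1, 'blue': 154, 'nh': 50} [ 0.4796 -0.0563  0.028 ] [ 0.4798 -0.0566  0.028 ]
{'hole': array([377.1,  99. ]), 'c': array([375.5,  99.5]), 'r': 7.9, 'blue': 0, 'nh': 20} [ 0.5523 -0.0539  0.028 ] [ 0.5546 -0.0532  0.028 ]
{'hole': array([320.6,  62.1]), 'c': array([320.6,  63.5]), 'r': 11.8, 'blue': 0, 'nh': 57} [ 0.4712 -0.0042  0.028 ] [ 0.4712 -0.0023  0.028 ]
{'hole': array([372.9,  55.8]), 'c': array([371.6,  57.7]), 'r': 12.2, 'blue': 0, 'nh': 54} [0.5444 0.0034 0.028 ] [0.5462 0.0059 0.028 ]

[ 0.48084983 -0.11304517  0.05332328] 0.0015911422667768428
[ 0.48064038 -0.05770394  0.05598673] 0.0019492003127357463
```

```bash
python3 - <<'E'
from parts import *
b=pickle.load(open("pics/w2.pkl","rb"));st=b[0]
sc=lambda u,v:(u/2.1+150,v/2.1+150)
for nm,s,w in [("sample",sc(322,66),(326.6,101.5)),("L1",sc(278,59),(326.9,141.4)),("L2",sc(368,66),(320.6,62.1)),("S1",sc(270,114),(377.1,136.7)),("S2",sc(315,119),(377.1,99)),("L3",sc(365,117),(372.9,55.8))]:
    p,e=tri(ray("scene",s),ray("wrist",w,st));print(nm,p.round(4),round(e,4))
E
python3 - <<'E'
import cv2
p=cv2.imread('pics/w2.png')
c=p[160:330,310:530];cv2.imwrite('pics/w2c.png',cv2.resize(c,None,fx=3.5,fy=3.5,interpolation=cv2.INTER_CUBIC))
p=cv2.imread('pics/w1.png')
c=p[100:260,310:530];cv2.imwrite('pics/w1c.png',cv2.resize(c,None,fx=3.5,fy=3.5,interpolation=cv2.INTER_CUBIC))
E
```

```text
sample [ 0.4801 -0.0578  0.0305] 0.0024
L1 [ 0.4801 -0.1144  0.0323] 0.0007
L2 [ 0.4713 -0.003   0.0307] 0.0007
S1 [ 0.5569 -0.1083  0.0279] 0.0002
S2 [ 0.5548 -0.0536  0.0275] 0.0009
L3 [0.5456 0.005  0.0327] 0.0004
```

View pics/w1c.png

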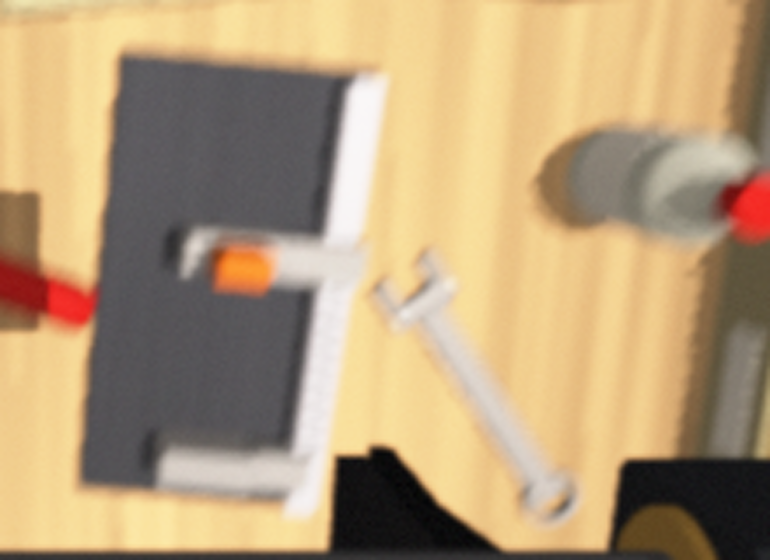

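```bash
cat > plan.py <<'E'
from h import *
import sys
# usage: plan.py x y z yawdeg : prints total roll (do first) then tool shift
def plan(x,y,z,yaw=None):
    st=manip.read_state();M=Rq(st["eef_rot"]);y0=np.degrees(np.arctan2(M[1,2],M[0,2]))
    if yaw is None: yaw=y0
    a=np.radians(yaw);d=np.array([x,y,z])-st["tcp_pos"]
    zt=np.array([np.cos(a),np.sin(a),0]);yt=np.array([-np.sin(a),np.cos(a),0])
    print("t",round(st["time_s"],2),"tcp",st["tcp_pos"].round(4),"yaw",round(y0,2),"roll",round(-np.radians(yaw-y0),4),"shift",np.round([-d[2],d@yt,d@zt],4),"tilt",(np.degrees(M[:2,0])).round(2),"F",st["wrist_force"].round(1),"w",round(st["width"],4))
plan(*map(float,sys.argv[1:]))
E
python3 plan.py .480 -.0575 .10 5.5
```

```text
t 2.75 tcp [ 0.4793 -0.1448  0.353 ] yaw -0.13 roll -0.0983 shift [0.253  0.0868 0.0091] tilt [ 0.03 -0.03] F [ 0.1 -0.4  0.4] w 0.087
```

Emit:
step_arm([
  [[0,0,0],-0.098],
  [[0.025,0.0108,0.0011],0],
  [[0.03,0.0108,0.0011],0],
  [[0.035,0.0108,0.0011],0],
  [[0.036,0.0108,0.0011],0],
  [[0.036,0.0108,0.0011],0],
  [[0.036,0.0108,0.0011],0],
  [[0.03,0.0108,0.0011],0],
  [[0.025,0.0112,0.0014],0],
  [[0,0,0],0],
], claw=62, newtons=25)

```text
time_s: 3.58
tcp_pos: [0.4774, -0.0549, 0.0956]
eef_rot: [0.704, -0.034, 0.708, 0.036]
wrist_force: [-0.8, -0.1, -0.5]
width: 0.0542
```

```bash
python3 snap.py w3; python3 plan.py .480 -.0575 .008 5.5
```

```text
3.5833 [ 0.4774 -0.0549  0.0956] [ 0.7041 -0.034   0.7084  0.0357] [-0.8 -0.1 -0.5] 0.0542
t 3.63 tcp [ 0.4788 -0.0562  0.0983] yaw 5.61 roll 0.002 shift [ 0.0903 -0.0014  0.0011] tilt [-0.21  0.07] F [-0.1  0.6  1.9] w 0.054
```

View pics/w3.png

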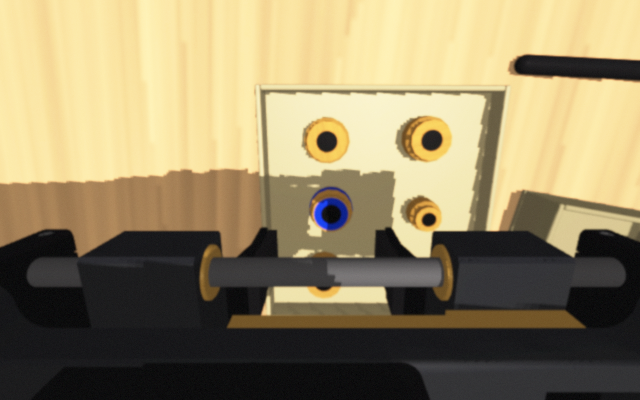

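The sample ring is centred at (331,213) between the open fingers, with no neighbour in the finger paths.

Run:
```python
from parts import *
st,p,d=pickle.load(open("pics/w3.pkl","rb"))
for x in parts(p,(260,90,500,240)): print(x["hole"],x["r"],x["blue"],onz("wrist",x["hole"],.028,st).round(4),onz("wrist",x["c"],.028,st).round(4))
```

```text
[428.5 219.2] 17.8 0 [ 0.5557 -0.0547  0.028 ] [ 0.5508 -0.0514  0.028 ]
[331.2 213.8] 21.0 527 [ 0.4805 -0.0579  0.028 ] [ 0.4797 -0.0537  0.028 ]
[326.4 141.1] 22.0 0 [ 0.4713 -0.0032  0.028 ] [ 0.4711 -0.0022  0.028 ]
[431.5 139.9] 24.3 0 [0.5468 0.0051 0.028 ] [0.5427 0.0057 0.028 ]
```

Emit:
step_arm([
  [[0.015,-0.001,0.001],0],
  [[0.015,-0.001,0.0005],0],
  [[0.015,0,0],0],
  [[0.015,0,0],0],
  [[0.01,0,0],0],
  [[0.01,0,0],0],
  [[0.006,0,0],0],
  [[0.004,0,0],0],
  [[0,0,0],0],
  [[0,0,0],0],
])

```text
time_s: 4.47
tcp_pos: [0.482, -0.0583, 0.01]
eef_rot: [0.706, -0.034, 0.706, 0.034]
wrist_force: [-0.2, -0.3, 0.1]
width: 0.0539
```

Emit:
step_arm([
  [[0,0,0],0],
  [[0,0,0],0],
  [[0,0,0],0],
  [[0,0,0],0],
  [[0,0,0],0],
  [[0,0,0],0],
  [[0,0,0],0],
  [[0,0,0],0],
  [[0,0,0],0],
  [[0,0,0],0],
], claw=20, newtons=30)

```text
time_s: 5.3
tcp_pos: [0.4817, -0.0583, 0.0097]
eef_rot: [0.706, -0.034, 0.706, 0.034]
wrist_force: [-1.4, 0.2, 4.6]
width: 0.0331
```

Emit:
step_arm([
  [[-0.02,0,0],0],
  [[-0.03,0,0],0],
  [[-0.03,0,0],0],
  [[-0.03,-0.02,0],0.09],
  [[-0.03,-0.04,0],0.09],
  [[-0.03,-0.04,0],0],
  [[-0.03,-0.04,0],0],
  [[-0.03,-0.04,0.01],0],
  [[-0.03,-0.04,0.01],0],
  [[-0.03,-0.04,0.01],0],
])

```text
time_s: 6.13
tcp_pos: [0.494, -0.2794, 0.269]
eef_rot: [0.706, 0.029, 0.707, -0.03]
wrist_force: [1.3, 0.0, -2.0]
width: 0.0332
```

Emit:
step_arm([
  [[0,-0.03,0.01],0],
  [[0,-0.03,0],0],
  [[0,-0.02,0],0],
  [[0,-0.01,0],0],
  [[0,0,0],0],
  [[0,0,0],0],
  [[0,0,0],0],
  [[0,0,0],0],
  [[0,0,0],0],
  [[0,0,0],0],
])

```text
time_s: 6.97
tcp_pos: [0.4974, -0.3673, 0.2684]
eef_rot: [0.707, 0.029, 0.706, -0.029]
wrist_force: [-0.3, 0.0, -2.2]
width: 0.0332
```

```bash
python3 snap.py w4
python3 - <<'E'
import cv2
p=cv2.imread('pics/w4.png')
c=p[0:250,220:540];cv2.imwrite('pics/w4c.png',cv2.resize(c,None,fx=2.4,fy=2.4,interpolation=cv2.INTER_CUBIC))
E
```

```text
6.9667 [ 0.4974 -0.3673  0.2684] [ 0.7067  0.0288  0.7064 -0.029 ] [-0.3  0.  -2.2] 0.0332
```

View pics/w4.png

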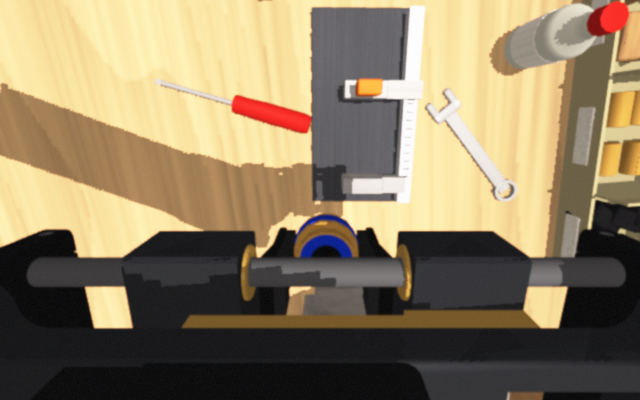

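View pics/w4c.png

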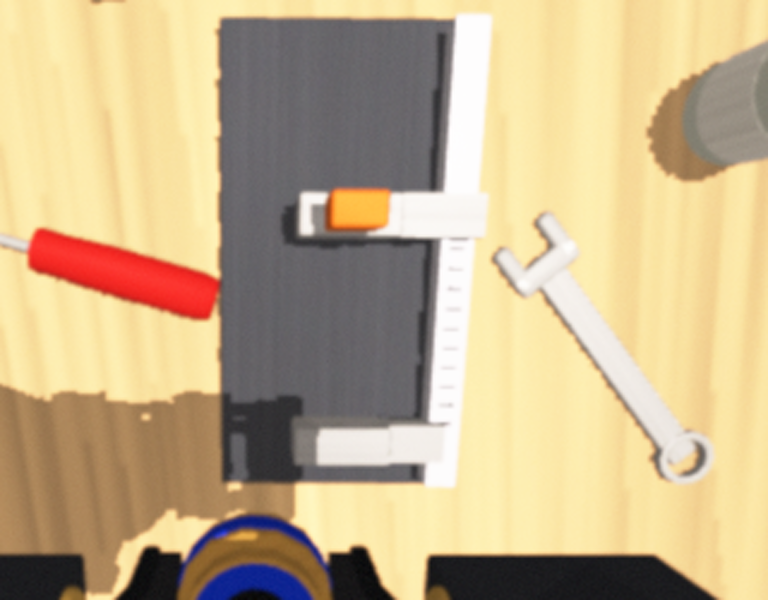

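The gauge is seen square on. The bed's left edge is at column 312, the jaw with its orange tab at (369,87), the anvil at (367,185), and the sample sits in the fingers at (327,240).

Run:
```python
from parts import *
st,p,d=pickle.load(open("pics/w4.pkl","rb"))
f=lambda a,b,z:onz("wrist",(a/2.4+220,b/2.4),z,st)
g=lambda nm,a,b,z:print(nm,f(a,b,z).round(4))
g("bedTL",220,18,.012);g("bedBL",222,483,.012);g("bedTR",490,13,.012);g("bedBR",455,487,.012)
g("anv front top L",317,427,.047);g("anv front top R",388,425,.047);g("anv front bot L",293,418,.012)
g("anv back top L",318,465,.047);g("anv L bot",293,460,.012)
g("jaw L top lower",300,235,.047);g("jaw L top upper",300,193,.047);g("jaw end R",485,235,.047)
m=masks(p)["orange"]
for c,s in blobs(m,50):
    print(c,s,onz("wrist",c,.081,st)) if c[1]<200 else 0
h=cv2.cvtColor(p,cv2.COLOR_BGR2HSV)
for r in range(74,100,1): print(r,h[r,366:374:3].tolist())
W=cloud("wrist",d,st)
for uv in [(369,82),(369,86),(370,185),(330,60),(350,88),(368,175)]: print(uv,W[uv[1],uv[0]].round(4))
```

```text
bedTL [ 0.4956 -0.1742  0.012 ]
bedBL [ 0.4744 -0.4122  0.012 ]
bedTR [ 0.6288 -0.1828  0.012 ]
bedBR [ 0.6085 -0.4256  0.012 ]
anv front top L [ 0.5287 -0.3765  0.047 ]
anv front top R [ 0.5654 -0.3785  0.047 ]
anv front bot L [ 0.5179 -0.3775  0.012 ]
anv back top L [ 0.528  -0.3969  0.047 ]
anv L bot [ 0.5162 -0.4019  0.012 ]
jaw L top lower [ 0.5261 -0.281   0.047 ]
jaw L top upper [ 0.5274 -0.2618  0.047 ]
jaw end R [ 0.6158 -0.2883  0.047 ]
[363.5  90.8] [357, 80, 22, 16, 105] [ 0.54396123 -0.27675223  0.081     ]
74 [[135, 14, 108], [150, 2, 106], [150, 5, 108]]
75 [[135, 10, 107], [135, 10, 106], [150, 5, 106]]
76 [[135, 14, 109], [140, 7, 106], [128, 9, 109]]
77 [[0, 32, 121], [0, 32, 118], [5, 37, 118]]
78 [[9, 128, 179], [8, 128, 178], [9, 125, 178]]
79 [[13, 185, 243], [13, 187, 242], [13, 187, 242]]
80 [[18, 191, 254], [17, 190, 254], [17, 192, 254]]
81 [[20, 182, 255], [20, 184, 255], [19, 185, 255]]
82 [[20, 181, 255], [20, 182, 255], [20, 184, 255]]
83 [[20, 181, 255], [20, 183, 255], [20, 183, 255]]
84 [[20, 183, 255], [20, 184, 255], [20, 183, 255]]
85 [[20, 180, 25
[... 264 characters left out ...]
[19, 187, 255], [19, 185, 255]]
91 [[19, 190, 255], [19, 188, 255], [19, 186, 255]]
92 [[18, 194, 254], [18, 192, 254], [18, 192, 254]]
93 [[15, 206, 251], [15, 204, 252], [16, 203, 252]]
94 [[12, 216, 230], [12, 217, 231], [12, 213, 233]]
95 [[10, 189, 165], [11, 190, 166], [10, 184, 169]]
96 [[10, 108, 137], [10, 112, 137], [10, 97, 150]]
97 [[10, 43, 124], [9, 43, 126], [11, 37, 150]]
98 [[8, 20, 102], [8, 26, 106], [13, 24, 125]]
99 [[174, 16, 79], [9, 21, 84], [5, 16, 93]]
(369, 82) [ 0.5502 -0.2685  0.0808]
(369, 86) [ 0.5496 -0.2726  0.0836]
(370, 185) [ 0.5506 -0.3875  0.0466]
(330, 60) [ 0.5128 -0.2333  0.0106]
(350, 88) [ 0.5325 -0.2706  0.0487]
(368, 175) [ 0.551  -0.3784  0.0274]
```

```bash
python3 plan.py .5447 -.356 .06 -5
```

```text
t 7.02 tcp [ 0.4973 -0.3676  0.2683] yaw -4.71 roll 0.0051 shift [0.2083 0.0157 0.0462] tilt [ 0.01 -0.01] F [-0.4 -0.2 -1.9] w 0.0333
```

Emit:
step_arm([
  [[0.01,0.002,0.006],0.005],
  [[0.02,0.002,0.008],0],
  [[0.03,0.002,0.008],0],
  [[0.035,0.002,0.008],0],
  [[0.035,0.002,0.008],0],
  [[0.03,0.002,0.006],0],
  [[0.025,0.002,0.002],0],
  [[0.015,0.0015,0],0],
  [[0.008,0,0],0],
  [[0,0,0],0],
])

```text
time_s: 7.85
tcp_pos: [0.5434, -0.3558, 0.0576]
eef_rot: [0.705, 0.032, 0.707, -0.03]
wrist_force: [-1.1, 0.3, -2.2]
width: 0.0335
```

```bash
python3 snap.py w5;python3 plan.py .5447 -.356 .0185 -5
```

```text
7.85 [ 0.5434 -0.3558  0.0576] [ 0.7054  0.0316  0.7074 -0.0303] [-1.1  0.3 -2.2] 0.0335
t 7.9 tcp [ 0.5441 -0.3565  0.0595] yaw -5.04 roll -0.0007 shift [0.041  0.0005 0.0005] tilt [-0.05  0.04] F [-0.9 -0.2 -1.3] w 0.0333
```

View pics/w5.png

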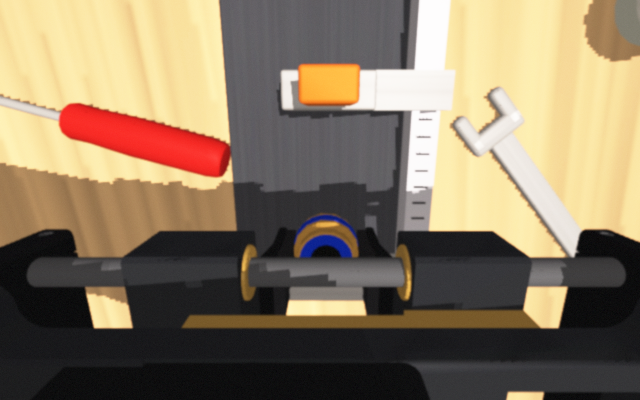

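The tab (329,84) and the held sample (327,240) line up along the gauge axis. I lower it.

Emit:
step_arm([
  [[0.008,0.0005,0.0005],0],
  [[0.01,0,0],0],
  [[0.008,0,0],0],
  [[0.006,0,0],0],
  [[0.004,0,0],0],
  [[0.003,0,0],0],
  [[0.002,0,0],0],
  [[0,0,0],0],
  [[0,0,0],0],
  [[0,0,0],0],
])

```text
time_s: 8.73
tcp_pos: [0.545, -0.3564, 0.0195]
eef_rot: [0.707, 0.031, 0.706, -0.031]
wrist_force: [-0.0, -0.9, -2.0]
width: 0.0334
```

Emit:
step_arm([
  [[0.001,0,0],0],
  [[0.001,0,0],0],
  [[0,0,0],0],
  [[0,0,0],0],
  [[0,0,0],0],
  [[0,0,0],0],
  [[0,0,0],0],
  [[0,0,0],0],
  [[0,0,0],0],
  [[0,0,0],0],
])

```text
time_s: 9.57
tcp_pos: [0.5451, -0.3565, 0.0179]
eef_rot: [0.707, 0.031, 0.706, -0.031]
wrist_force: [-1.7, 1.4, 5.9]
width: 0.0335
```

Emit:
step_arm([
  [[0,0,0],0],
  [[0,0,0],0],
  [[0,0,0],0],
  [[0,0,0],0],
  [[0,0,0],0],
  [[0,0,0],0],
  [[0,0,0],0],
  [[-0.005,0,0],0],
  [[-0.01,0,0],0],
  [[-0.015,0,0],0],
], claw=62)

```text
time_s: 10.4
tcp_pos: [0.5442, -0.3559, 0.047]
eef_rot: [0.706, 0.031, 0.707, -0.031]
wrist_force: [1.0, -0.2, 0.1]
width: 0.0541
```

```bash
python3 plan.py .5505 -.272 .13 -5
python3 - <<'E'
from parts import *
for t in("w4","w5"):
    st,p,d=pickle.load(open(f"pics/{t}.pkl","rb"))
    h=cv2.cvtColor(p,cv2.COLOR_BGR2HSV);m=(h[...,0]>7)&(h[...,0]<23)&(h[...,1]>150)&(h[...,2]>200)
    for c,s in blobs(m,100):
        if c[1]<120 and 290<c[0]<400:
            print(c,s); 
            for uv in[(s[0],s[1]),(s[0]+s[2],s[1])]: print(onz("wrist",uv,.081,st).round(4))
E
```

```text
t 10.4 tcp [ 0.5442 -0.3559  0.047 ] yaw -5.04 roll -0.0006 shift [-0.083   0.0842 -0.0011] tilt [-0.08  0.06] F [ 1.  -0.2  0.1] w 0.0541
[369.3  86.4] [358, 79, 24, 16, 373]
[ 0.5388 -0.2646  0.081 ]
[ 0.5639 -0.2666  0.081 ]
[328.5  83.4] [298, 64, 62, 40, 2378]
[ 0.5389 -0.2643  0.081 ]
[ 0.5645 -0.2665  0.081 ]
```

Emit:
step_arm([
  [[-0.03,0,0],0],
  [[-0.03,0,0],0],
  [[-0.023,0.01,0],0],
  [[0,0.02,0],0],
  [[0,0.02,0],0],
  [[0,0.02,-0.001],0],
  [[0,0.012,0],0],
  [[0,0,0],0],
  [[0,0,0],0],
  [[0,0,0],0],
], claw=55)

```text
time_s: 11.23
tcp_pos: [0.5507, -0.2762, 0.1303]
eef_rot: [0.706, 0.031, 0.706, -0.032]
wrist_force: [0.7, -0.9, -1.3]
width: 0.0477
```

```bash
python3 snap.py w6;python3 plan.py .5508 -.2735 .056 -5; python3 snap.py s1 side
```

```text
11.2333 [ 0.5507 -0.2762  0.1303] [ 0.7064  0.0313  0.7064 -0.032 ] [ 0.7 -0.9 -1.3] 0.0477
t 11.28 tcp [ 0.5506 -0.2763  0.1301] yaw -5.15 roll -0.0027 shift [ 0.0741  0.0028 -0.    ] tilt [-0.01 -0.04] F [ 0.9 -0.6 -0.2] w 0.0479
11.2833 [ 0.5506 -0.2763  0.1301] [ 0.7063  0.0315  0.7064 -0.0321] [ 0.9 -0.6 -0.2] 0.0479
```

View pics/w6.png

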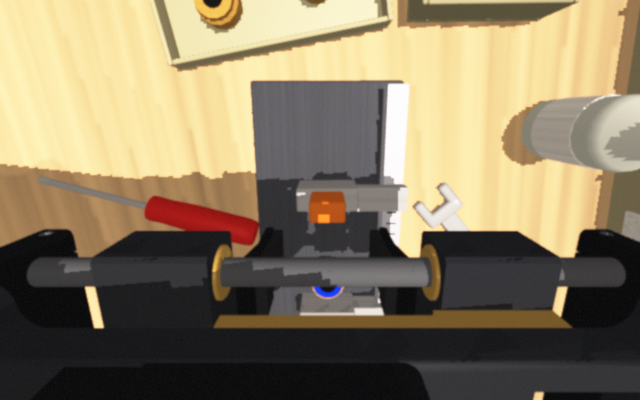

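View pics/s1.png

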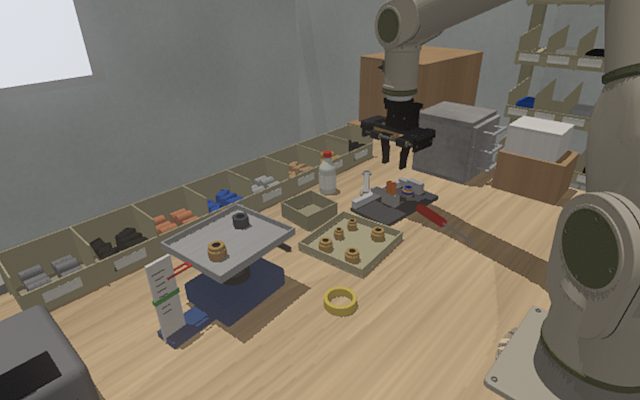

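The sample stands on the bed by the anvil, visible at (328,285) in the wrist view and (407,188) in the side view. The tab is at (327,206), centred between the fingers. I go down on the tab.

Emit:
step_arm([
  [[0.01,0.0028,0],0],
  [[0.014,0,0],0],
  [[0.014,0,0],0],
  [[0.012,0,0],0],
  [[0.01,0,0],0],
  [[0.008,0,0],0],
  [[0.004,0,0],0],
  [[0,0,0],0],
  [[0,0,0],0],
  [[0,0,0],0],
])

```text
time_s: 12.17
tcp_pos: [0.5517, -0.272, 0.0588]
eef_rot: [0.707, 0.031, 0.706, -0.031]
wrist_force: [0.6, -0.1, 0.2]
width: 0.0479
```

Emit:
step_arm([
  [[0,0,0],0],
  [[0,0,0],0],
  [[0,0,0],0],
  [[0,0,0],0],
  [[0,0,0],0],
  [[0,0,0],0],
  [[0,0,0],0],
  [[0,0,0],0],
  [[0,0,0],0],
  [[0,0,0],0],
], claw=10, newtons=40)

```text
time_s: 13.0
tcp_pos: [0.5519, -0.2718, 0.0584]
eef_rot: [0.707, 0.031, 0.706, -0.031]
wrist_force: [5.8, -1.7, -1.4]
width: 0.0257
```

Emit:
step_arm([
  [[0,-0.004,0],0],
  [[0,-0.006,0],0],
  [[0,-0.006,0],0],
  [[0,-0.006,0],0],
  [[0,-0.006,0],0],
  [[0,-0.006,0],0],
  [[0,-0.006,0],0],
  [[0,-0.004,0],0],
  [[0,-0.003,0],0],
  [[0,-0.002,0],0],
])

```text
time_s: 13.83
tcp_pos: [0.5476, -0.3206, 0.0584]
eef_rot: [0.707, 0.031, 0.706, -0.031]
wrist_force: [5.1, 2.3, -0.6]
width: 0.0255
```

Emit:
step_arm([
  [[0,-0.002,0],0],
  [[0,-0.002,0],0],
  [[0,-0.002,0],0],
  [[0,-0.002,0],0],
  [[0,-0.001,0],0],
  [[0,-0.001,0],0],
  [[0,0,0],0],
  [[0,0,0],0],
  [[0,0,0],0],
  [[0,0,0],0],
])

```text
time_s: 14.67
tcp_pos: [0.5468, -0.3301, 0.0584]
eef_rot: [0.707, 0.031, 0.706, -0.031]
wrist_force: [5.6, 1.6, -0.3]
width: 0.0257
```

Emit:
step_arm([
  [[0,-0.001,0],0],
  [[0,-0.001,0],0],
  [[0,-0.001,0],0],
  [[0,0,0],0],
  [[0,0,0],0],
  [[0,0,0],0],
  [[0,0,0],0],
  [[0,0,0],0],
  [[0,0,0],0],
  [[0,0,0],0],
])

```text
time_s: 15.5
tcp_pos: [0.5465, -0.3328, 0.0584]
eef_rot: [0.707, 0.031, 0.706, -0.031]
wrist_force: [5.0, 2.6, 0.5]
width: 0.0255
```

Emit:
step_arm([
  [[0,-0.001,0],0],
  [[0,-0.001,0],0],
  [[0,0,0],0],
  [[0,0,0],0],
  [[0,0,0],0],
  [[0,0,0],0],
  [[0,0,0],0],
  [[0,0,0],0],
  [[0,0,0],0],
  [[0,0,0],0],
])

```text
time_s: 16.33
tcp_pos: [0.5465, -0.3329, 0.0584]
eef_rot: [0.707, 0.031, 0.706, -0.029]
wrist_force: [3.5, 7.7, 2.5]
width: 0.0258
```

Contact: motion has stopped and the force is rising. I press a little more for a firm bearing.

Emit:
step_arm([
  [[0,-0.001,0],0],
  [[0,-0.001,0],0],
  [[0,-0.001,0],0],
  [[0,0,0],0],
  [[0,0,0],0],
  [[0,0,0],0],
  [[0,0,0],0],
  [[0,0,0],0],
  [[0,0,0],0],
  [[0,0,0],0],
])

```text
time_s: 17.17
tcp_pos: [0.5465, -0.3331, 0.0583]
eef_rot: [0.706, 0.032, 0.707, -0.028]
wrist_force: [0.7, 16.0, 7.6]
width: 0.0258
```

```bash
python3 snap.py w7; python3 snap.py s2 side
python3 - <<'E'
import cv2
p=cv2.imread('pics/s2.png')
c=p[150:260,340:480];cv2.imwrite('pics/s2c.png',cv2.resize(c,None,fx=5,fy=5,interpolation=cv2.INTER_CUBIC))
E
```

```text
17.1667 [ 0.5465 -0.3331  0.0583] [ 0.7062  0.032   0.7067 -0.0275] [ 0.7 16.   7.6] 0.0258
17.2167 [ 0.5466 -0.333   0.0583] [ 0.7063  0.0319  0.7067 -0.0275] [ 0.6 16.8  7.2] 0.0258
```

View pics/s2c.png

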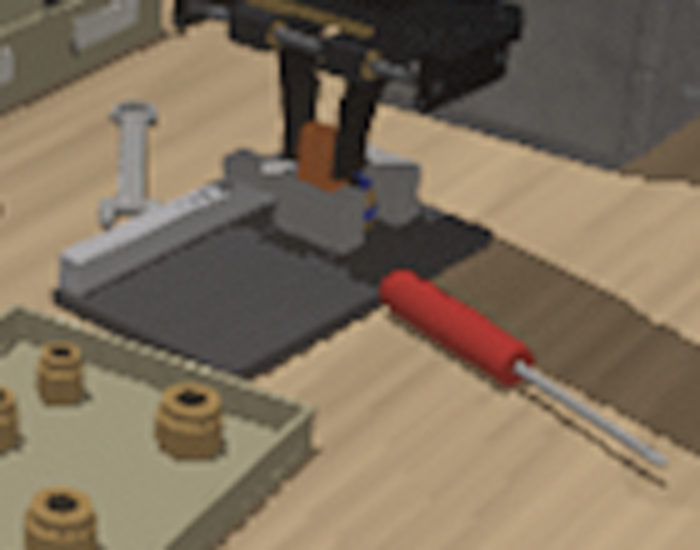

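The jaw bears on the sample against the anvil at about 16 N, with the tab roughly 45 mm from the anvil face as expected. Now I open it.

Emit:
step_arm([
  [[0,0.002,0],0],
  [[0,0.003,0],0],
  [[0,0.005,0],0],
  [[0,0.007,0],0],
  [[0,0.008,0],0],
  [[0,0.009,0],0],
  [[0,0.009,0],0],
  [[0,0.009,0],0],
  [[0,0.008,0],0],
  [[0,0.005,0],0],
])

```text
time_s: 18.1
tcp_pos: [0.5517, -0.2737, 0.0584]
eef_rot: [0.707, 0.031, 0.706, -0.031]
wrist_force: [6.4, -2.3, -2.9]
width: 0.0257
```

Emit:
step_arm([
  [[0,0,0],0],
  [[0,0,0],0],
  [[0,0,0],0],
  [[0,0,0],0],
  [[0,0,0],0],
  [[0,0,0],0],
  [[0,0,0],0],
  [[0,0,0],0],
  [[0,0,0],0],
  [[0,0,0],0],
])

```text
time_s: 18.93
tcp_pos: [0.5518, -0.2737, 0.0584]
eef_rot: [0.707, 0.031, 0.706, -0.031]
wrist_force: [6.3, 0.8, -0.8]
width: 0.0259
```

Emit:
step_arm([
  [[0,0,0],0],
  [[0,0,0],0],
  [[0,0,0],0],
  [[0,0,0],0],
  [[-0.01,0,0],0],
  [[-0.02,0,0],0],
  [[-0.03,0,0],0],
  [[-0.03,0,0],0],
  [[-0.02,-0.01,0],0],
  [[-0.01,-0.01,0],0],
], claw=62)

```text
time_s: 19.77
tcp_pos: [0.5506, -0.294, 0.1824]
eef_rot: [0.708, 0.03, 0.705, -0.031]
wrist_force: [0.8, -0.6, -0.1]
width: 0.054
```

```bash
python3 snap.py w8; python3 snap.py s3 side; python3 snap.py c3 scene;python3 - <<'E'
import cv2,numpy as np
p=cv2.imread('pics/s3.png');q=cv2.imread('pics/c3.png')
a=cv2.resize(p[150:260,320:480],(560,385),interpolation=cv2.INTER_CUBIC)
cv2.imwrite('pics/s3c.png',a)
cv2.imwrite('pics/c3c.png',cv2.resize(q[150:290,150:520],None,fx=2.1,fy=2.1,interpolation=cv2.INTER_CUBIC))
E
```

```text
19.7667 [ 0.5506 -0.294   0.1824] [ 0.708   0.0299  0.7049 -0.0315] [ 0.8 -0.6 -0.1] 0.054
19.8167 [ 0.5499 -0.2974  0.1825] [ 0.7079  0.0306  0.7048 -0.0333] [-0.6 -1.6  1. ] 0.0542
19.8667 [ 0.5494 -0.2965  0.18  ] [ 0.7072  0.0313  0.7055 -0.0331] [-0.3 -1.  -0.3] 0.054
```

View pics/w8.png

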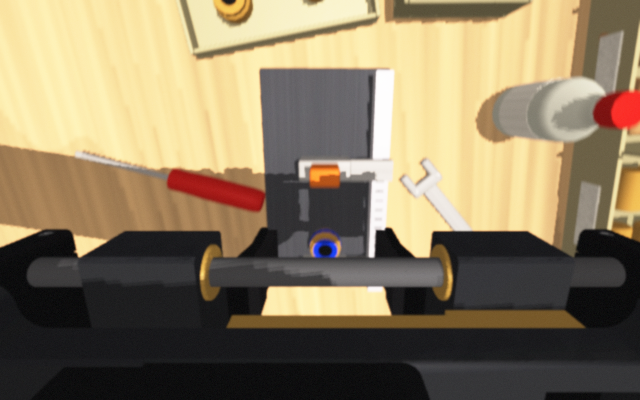

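View pics/s3c.png

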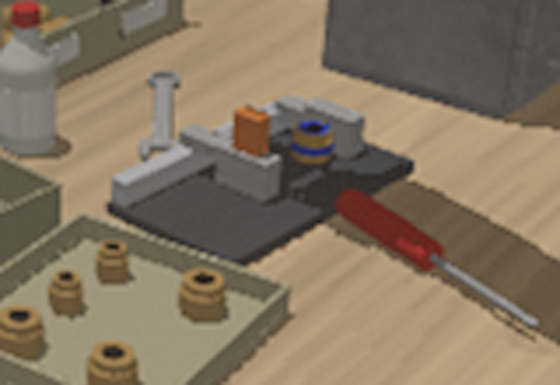

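View pics/c3c.png

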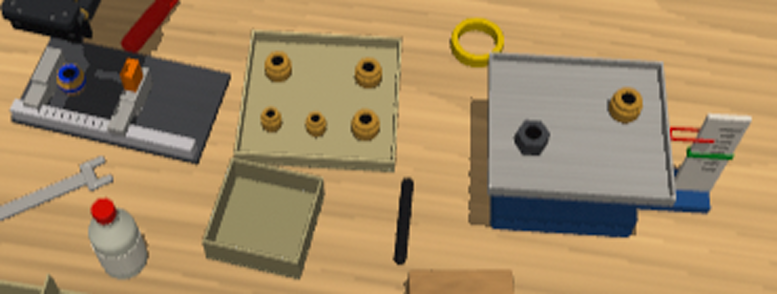

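The sample stands by the anvil at (325,248), and the jaw is open with its tab at (324,176). The scene crop shows the nut at (533,135) and P1 at (628,100). I go for the nut.

Emit:
step_arm([
  [[-0.025,0.02,0.002],0],
  [[-0.03,0.04,0.002],0],
  [[-0.03,0.041,0.002],-0.04],
  [[-0.03,0.041,0.002],-0.04],
  [[-0.03,0.041,0.002],-0.05],
  [[-0.025,0.041,0.005],-0.05],
  [[0,0.041,0.005],0],
  [[0,0.041,0.005],0],
  [[0,0.041,0.005],0],
  [[0,0.041,0.005],0],
])

```text
time_s: 20.75
tcp_pos: [0.5741, 0.0623, 0.3215]
eef_rot: [0.705, -0.033, 0.707, 0.032]
wrist_force: [0.7, -0.6, 0.0]
width: 0.0539
```

Emit:
step_arm([
  [[0,0.03,0.005],0],
  [[0,0.02,0.005],0],
  [[0,0.01,0],0],
  [[0,0,0],0],
  [[0,0,0],0],
  [[0,0,0],0],
  [[0,0,0],0],
  [[0,0,0],0],
  [[0,0,0],0],
  [[0,0,0],0],
])

```text
time_s: 21.58
tcp_pos: [0.5796, 0.1202, 0.3235]
eef_rot: [0.706, -0.032, 0.706, 0.032]
wrist_force: [0.3, -0.3, 0.4]
width: 0.0539
```

```bash
python3 snap.py w9
python3 - <<'E'
import cv2
p=cv2.imread('pics/w9.png')
cv2.imwrite('pics/w9c.png',cv2.resize(p[0:230,200:500],None,fx=2.5,fy=2.5,interpolation=cv2.INTER_CUBIC))
E
```

```text
21.5833 [0.5796 0.1202 0.3235] [ 0.7065 -0.0323  0.7063  0.0321] [ 0.3 -0.3  0.4] 0.0539
```

View pics/w9c.png

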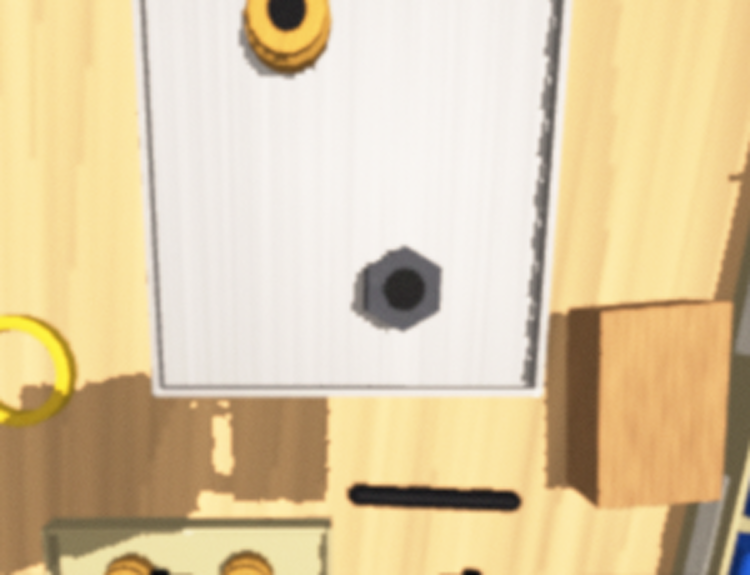

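The nut's top is centred at crop (404,289), which is pixel (362,116). Its two flats face the tool's z axis and there is room on all sides. P1 is at about (315,5).

```bash
python3 - <<'E'
from parts import *
st,p,d=pickle.load(open("pics/w9.pkl","rb"))
h=cv2.cvtColor(p,cv2.COLOR_BGR2HSV);
m=(h[...,2]<130)&(h[...,2]>60);k=np.zeros_like(m);k[95:136,340:382]=1;m&=k
m2=(h[...,2]<60)&k
ys,xs=np.nonzero(m2);hole=(xs.mean(),ys.mean());print("hole",hole)
for z in(.150,.152,.154):print(onz("wrist",hole,z,st).round(4))
s=pickle.load(open("pics/c3.pkl","rb"))[1]
hs=cv2.cvtColor(s,cv2.COLOR_BGR2HSV);ms=(hs[...,2]<50);kk=np.zeros_like(ms);kk[200:226,392:416]=1
ys,xs=np.nonzero(ms&kk);sc=(xs.mean(),ys.mean());print("scene hole",sc,len(xs))
print(tri(ray("scene",sc),ray("wrist",hole,st)))
f=lambda a,b,z:onz("wrist",(a/2.5+200,b/2.5),z,st).round(4)
for nm,a,b in[("topR up",440,267),("topR dn",441,310),("topL up",368,267),("topL dn",367,310),("vert up",404,247),("vert dn",402,330)]: print(nm,f(a,b,.152))
print("rim",f(158,393,.142),f(540,393,.142))
W=cloud("wrist",d,st);print("floor depth z",np.median(W[60:90,300:340,2]),"nut top",np.median(W[100:108,358:366,2]))
E
python3 plan.py .608 .192 .2 5.5
```

```text
hole (np.float64(361.21465968586386), np.float64(115.33507853403141))
[0.609  0.1924 0.15  ]
[0.6087 0.1924 0.152 ]
[0.6085 0.1924 0.154 ]
scene hole (np.float64(402.0761904761905), np.float64(216.6)) 105
(array([0.61009145, 0.19136301, 0.13851626]), np.float64(0.0022397856954780413))
topR up [0.6228 0.2022 0.152 ]
topR dn [0.6255 0.1852 0.152 ]
topL up [0.5935 0.1995 0.152 ]
topL dn [0.5949 0.1824 0.152 ]
vert up [0.6072 0.2086 0.152 ]
vert dn [0.6103 0.1757 0.152 ]
rim [0.5081 0.1386 0.142 ] [0.675  0.1538 0.142 ]
floor depth z 0.1316959618409056 nut top 0.15357623676639967
t 21.63 tcp [0.5796 0.1204 0.3235] yaw 5.23 roll -0.0046 shift [0.1235 0.0685 0.0352] tilt [ 0.01 -0.01] F [-0.3 -0.7 -0.7] w 0.0541
```

Emit:
step_arm([
  [[0.005,0.01,0.005],-0.022],
  [[0.015,0.01,0.005],0],
  [[0.02,0.01,0.005],0],
  [[0.025,0.01,0.005],0],
  [[0.025,0.01,0.005],0],
  [[0.02,0.01,0.005],0],
  [[0.01,0.007,0.005],0],
  [[0.005,0,0],0],
  [[0,0,0],0],
  [[0,0,0],0],
])

```text
time_s: 22.47
tcp_pos: [0.6072, 0.1913, 0.199]
eef_rot: [0.706, -0.04, 0.706, 0.04]
wrist_force: [0.1, -0.2, 1.5]
width: 0.0537
```

```bash
python3 plan.py .609 .192 .1355; python3 snap.py w10
```

```text
t 22.47 tcp [0.6072 0.1913 0.199 ] yaw 6.53 roll -0.0 shift [0.0635 0.0005 0.0019] tilt [0.04 0.01] F [ 0.1 -0.2  1.5] w 0.0537
22.4667 [0.6072 0.1913 0.199 ] [ 0.7062 -0.0402  0.7057  0.0403] [ 0.1 -0.2  1.5] 0.0537
```

View pics/w10.png

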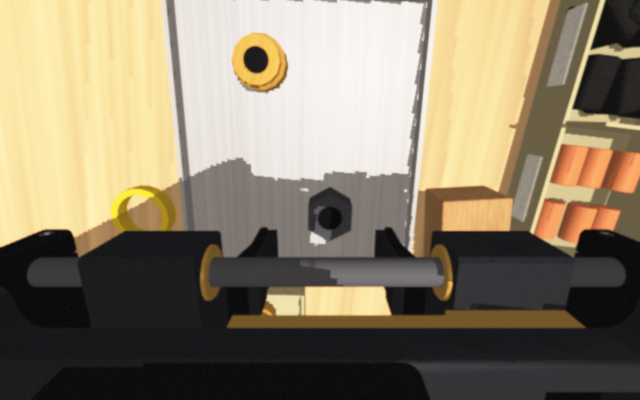

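The nut at (330,214) lies between the fingers with its flats square to them. I descend and grip.

Emit:
step_arm([
  [[0.01,0.0005,0.002],0],
  [[0.013,0,0],0],
  [[0.013,0,0],0],
  [[0.01,0,0],0],
  [[0.008,0,0],0],
  [[0.005,0,0],0],
  [[0.003,0,0],0],
  [[0.0015,0,0],0],
  [[0,0,0],0],
  [[0,0,0],0],
])

```text
time_s: 23.35
tcp_pos: [0.6091, 0.1922, 0.1353]
eef_rot: [0.706, -0.04, 0.706, 0.04]
wrist_force: [0.7, 0.7, 0.7]
width: 0.0542
```

Emit:
step_arm([
  [[0,0,0],0],
  [[0,0,0],0],
  [[0,0,0],0],
  [[0,0,0],0],
  [[0,0,0],0],
  [[0,0,0],0],
  [[0,0,0],0],
  [[0,0,0],0],
  [[0,0,0],0],
  [[0,0,0],0],
], claw=15, newtons=30)

```text
time_s: 24.18
tcp_pos: [0.6089, 0.1921, 0.1349]
eef_rot: [0.706, -0.04, 0.706, 0.04]
wrist_force: [0.1, -0.0, -0.5]
width: 0.0303
```

Emit:
step_arm([
  [[-0.01,0,0],0],
  [[-0.02,0,0],0],
  [[-0.03,0,0],0],
  [[-0.03,0,0],0],
  [[-0.02,-0.02,0.005],0],
  [[0,-0.03,0.005],0],
  [[0,-0.04,0.01],0],
  [[0,-0.04,0.01],0],
  [[0,-0.04,0.01],0],
  [[0,-0.04,0.01],0],
])

```text
time_s: 25.02
tcp_pos: [0.6826, -0.0129, 0.2458]
eef_rot: [0.706, -0.04, 0.706, 0.04]
wrist_force: [0.8, 0.6, -0.8]
width: 0.0303
```

```bash
python3 - <<'E'
from parts import *
st,p,d=pickle.load(open("pics/w2.pkl","rb"))
P=np.array([onz("wrist",uv,.045,st) for uv in[(437,81),(514,87),(500,162),(423,155)]]);print(P.round(3),P.mean(0))
E
python3 plan.py .692 -.085 .16 -5
```

```text
[[ 0.635 -0.03   0.045]
 [ 0.745 -0.038  0.045]
 [ 0.741 -0.145  0.045]
 [ 0.624 -0.134  0.045]] [ 0.68638475 -0.08653255  0.045     ]
t 25.02 tcp [ 0.6826 -0.0129  0.2458] yaw 6.54 roll 0.2015 shift [ 0.0858 -0.071   0.0156] tilt [ 0.03 -0.02] F [ 0.8  0.6 -0.8] w 0.0303
```

Emit:
step_arm([
  [[0.0,-0.01,0.002],0.1],
  [[0.0,-0.012,0.002],0.1],
  [[0.01,-0.013,0.002],0],
  [[0.015,-0.013,0.002],0],
  [[0.02,-0.013,0.002],0],
  [[0.02,-0.01,0.0015],0],
  [[0.015,-0.002,0],0],
  [[0.006,0,0],0],
  [[0,0,0],0],
  [[0,0,0],0],
])

```text
time_s: 25.85
tcp_pos: [0.6908, -0.0831, 0.1595]
eef_rot: [0.707, 0.03, 0.706, -0.029]
wrist_force: [-0.7, 0.5, 0.4]
width: 0.0298
```

```bash
python3 plan.py .688 -.086 .014 -5; python3 snap.py w11
```

```text
t 25.85 tcp [ 0.6908 -0.0831  0.1595] yaw -4.78 roll 0.0038 shift [ 0.1455 -0.0031 -0.0026] tilt [0.02 0.03] F [-0.7  0.5  0.4] w 0.0298
25.85 [ 0.6908 -0.0831  0.1595] [ 0.7066  0.0297  0.7064 -0.0293] [-0.7  0.5  0.4] 0.0298
```

View pics/w11.png

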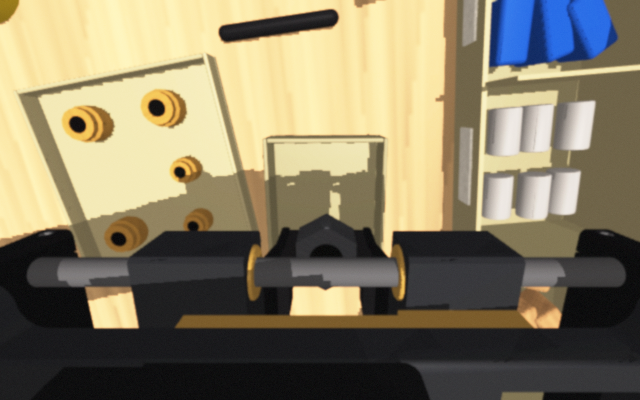

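The bin is square below with its far rim at row 138, centred on column 325, and the nut is held over it. I lower it.

Emit:
step_arm([
  [[0.015,-0.003,-0.0025],0],
  [[0.02,0,0],0],
  [[0.025,0,0],0],
  [[0.025,0,0],0],
  [[0.02,0,0],0],
  [[0.018,0,0],0],
  [[0.012,0,0],0],
  [[0.007,0,0],0],
  [[0.002,0,0],0],
  [[0,0,0],0],
])

```text
time_s: 26.73
tcp_pos: [0.6885, -0.0866, 0.0156]
eef_rot: [0.707, 0.03, 0.706, -0.03]
wrist_force: [-0.2, 0.1, 0.1]
width: 0.0302
```

Emit:
step_arm([
  [[0,0,0],0],
  [[0,0,0],0],
  [[0,0,0],0],
  [[0,0,0],0],
  [[0,0,0],0],
  [[-0.01,0,0],0],
  [[-0.02,0,0],0],
  [[-0.03,0,0],0],
  [[-0.03,0,0],0],
  [[-0.03,0,0],0],
], claw=55)

```text
time_s: 27.57
tcp_pos: [0.6879, -0.0867, 0.1371]
eef_rot: [0.707, 0.03, 0.706, -0.03]
wrist_force: [1.8, -0.9, 0.1]
width: 0.0481
```

Emit:
step_arm([
  [[-0.03,-0.03,-0.01],0],
  [[-0.03,-0.035,-0.012],0],
  [[-0.02,-0.035,-0.012],0],
  [[0,-0.035,-0.012],0],
  [[0,-0.035,-0.012],0],
  [[0,-0.035,-0.012],0],
  [[0,-0.035,-0.012],0],
  [[0,-0.02,-0.01],0],
  [[0,0,0],0],
  [[0,0,0],0],
])

```text
time_s: 28.4
tcp_pos: [0.5758, -0.3337, 0.2104]
eef_rot: [0.707, 0.031, 0.706, -0.032]
wrist_force: [0.3, -0.1, 0.4]
width: 0.0479
```

```bash
python3 snap.py w12; python3 snap.py c4 scene; python3 -c "
import cv2
p=cv2.imread('pics/c4.png');cv2.imwrite('pics/c4c.png',cv2.resize(p[150:290,150:520],None,fx=2.1,fy=2.1,interpolation=cv2.INTER_CUBIC))"
```

```text
28.4 [ 0.5758 -0.3337  0.2104] [ 0.7066  0.0312  0.7062 -0.0317] [ 0.3 -0.1  0.4] 0.0479
28.45 [ 0.5768 -0.3317  0.2104] [ 0.7068  0.0306  0.7061 -0.0304] [ 0.6  0.4 -0.9] 0.0479
```

View pics/w12.png

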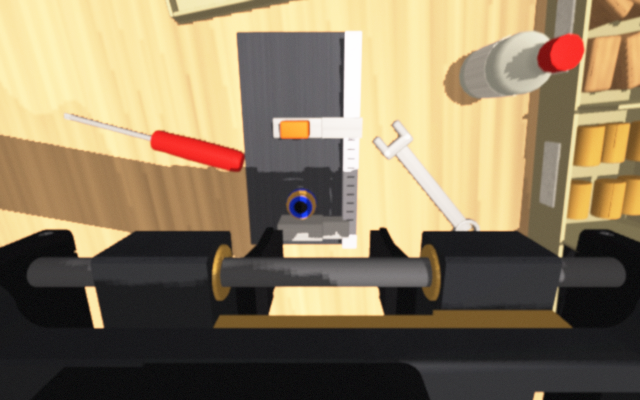

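View pics/c4c.png

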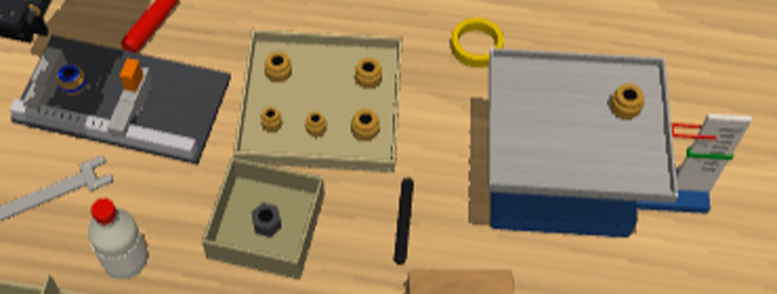

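The nut lies in the bin at crop (266,218). The sample's ring is at (300,206) in the wrist view, against the anvil. I measure it for the pick.

```bash
python3 - <<'E'
from parts import *
st,p,d=pickle.load(open("pics/w12.pkl","rb"))
w=[x for x in parts(p,(270,170,340,228)) if x["blue"]>30][0];print(w)
print(onz("wrist",w["hole"],.037,st).round(4))
s=pickle.load(open("pics/w8.pkl","rb"));w8=[x for x in parts(s[1],(290,220,360,256)) if x["blue"]>30];print(w8,[onz("wrist",x["hole"],.037,s[0]).round(4) for x in w8])
print(tri(ray("wrist",w["hole"],st),ray("scene",(69/2.1+150,72/2.1+150))))
E
python3 plan.py .544 -.3605 .06 -5
```

```text
{'hole': array([299.7, 206.7]), 'c': array([300.7, 204.7]), 'r': 13.8, 'blue': 241, 'nh': 115}
[ 0.5432 -0.3606  0.037 ]
[{'hole': array([324.8, 250.1]), 'c': array([324.9, 246.5]), 'r': 14.3, 'blue': 213, 'nh': 86}] [array([ 0.5432, -0.3633,  0.037 ])]
(array([ 0.54332559, -0.36039177,  0.03768263]), np.float64(4.334192595713064e-05))
t 28.5 tcp [ 0.5774 -0.3306  0.2103] yaw -4.83 roll 0.0029 shift [ 0.1503 -0.0326 -0.0306] tilt [0.06 0.03] F [ 0.1 -0.1  0.1] w 0.0479
```

Emit:
step_arm([
  [[0.01,-0.005,-0.005],0.003],
  [[0.02,-0.007,-0.007],0],
  [[0.025,-0.007,-0.007],0],
  [[0.025,-0.007,-0.007],0],
  [[0.025,-0.0066,-0.005],0],
  [[0.02,0,0],0],
  [[0.015,0,0],0],
  [[0.01,0,0],0],
  [[0,0,0],0],
  [[0,0,0],0],
], claw=62)

```text
time_s: 29.33
tcp_pos: [0.5431, -0.3612, 0.0596]
eef_rot: [0.706, 0.031, 0.706, -0.031]
wrist_force: [0.6, -1.0, 0.7]
width: 0.0542
```

```bash
python3 plan.py .5435 -.3605 .0175 -5
```

```text
t 29.33 tcp [ 0.5431 -0.3612  0.0596] yaw -5.03 roll -0.0006 shift [0.0421 0.0007 0.0003] tilt [-0.01  0.02] F [ 0.6 -1.   0.7] w 0.0542
```

Emit:
step_arm([
  [[0.01,0.0007,0],0],
  [[0.01,0,0],0],
  [[0.01,0,0],0],
  [[0.006,0,0],0],
  [[0.004,0,0],0],
  [[0.002,0,0],0],
  [[0,0,0],0],
  [[0,0,0],0],
  [[0,0,0],0],
  [[0,0,0],0],
])

```text
time_s: 30.17
tcp_pos: [0.5432, -0.3614, 0.0181]
eef_rot: [0.707, 0.031, 0.706, -0.032]
wrist_force: [-0.3, -0.7, 0.6]
width: 0.0542
```

Emit:
step_arm([
  [[0,0,0],0],
  [[0,0,0],0],
  [[0,0,0],0],
  [[0,0,0],0],
  [[0,0,0],0],
  [[0,0,0],0],
  [[0,0,0],0],
  [[0,0,0],0],
  [[0,0,0],0],
  [[0,0,0],0],
], claw=20, newtons=30)

```text
time_s: 31.0
tcp_pos: [0.5431, -0.3612, 0.0178]
eef_rot: [0.707, 0.031, 0.706, -0.032]
wrist_force: [-0.3, 0.8, 1.6]
width: 0.0333
```

Emit:
step_arm([
  [[-0.02,0,0],0],
  [[-0.03,0,0],0],
  [[-0.035,0,0],0],
  [[-0.035,0,0],0],
  [[-0.035,0,0],0],
  [[-0.035,0.02,0],0],
  [[-0.03,0.04,0],0],
  [[0,0.04,0],0],
  [[0,0.04,0],0],
  [[0,0.04,0],0],
])

```text
time_s: 31.83
tcp_pos: [0.5579, -0.1869, 0.2329]
eef_rot: [0.706, 0.031, 0.706, -0.032]
wrist_force: [0.8, 0.5, -3.0]
width: 0.0334
```

Emit:
step_arm([
  [[0,0.04,-0.001],-0.06],
  [[0,0.04,-0.001],-0.06],
  [[0,0.04,-0.001],-0.06],
  [[0,0.04,-0.001],0],
  [[0,0.04,-0.001],0],
  [[0,0.04,-0.001],0],
  [[0,0.04,-0.001],0],
  [[0,0.03,-0.001],0],
  [[0,0.02,0],0],
  [[0,0.01,0],0],
])

```text
time_s: 32.67
tcp_pos: [0.5325, 0.1535, 0.2326]
eef_rot: [0.706, -0.034, 0.706, 0.034]
wrist_force: [-0.5, -0.3, -2.2]
width: 0.0334
```

```bash
python3 plan.py .558 .186 .150 5.5; python3 snap.py w13;python3 snap.py s4 side
```

```text
t 32.67 tcp [0.5325 0.1535 0.2326] yaw 5.46 roll -0.0007 shift [0.0826 0.03   0.0285] tilt [-0.02  0.03] F [-0.5 -0.3 -2.2] w 0.0334
32.6667 [0.5325 0.1535 0.2326] [ 0.7062 -0.0335  0.7064  0.0339] [-0.5 -0.3 -2.2] 0.0334
32.7167 [0.5326 0.1538 0.2325] [ 0.7061 -0.0335  0.7065  0.0341] [-0.9  1.8 -2.3] 0.0335
```

View pics/w13.png

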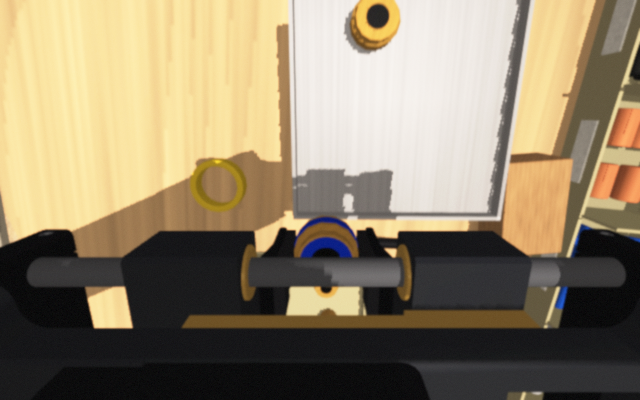

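The held sample is at (327,240). The near pan rim is at row 217 from column 293 to 500, and P1 is at (375,18).

Run:
```python
from parts import *
st,p,d=pickle.load(open("pics/w13.pkl","rb"))
for uv in[(293,216),(501,220)]: print(onz("wrist",uv,.150,st).round(4))
W=cloud("wrist",d,st);print("floor z",np.median(W[60:150,400:460,2]))
c=[x for x in parts(p,(340,0,410,60))];print([ (x["hole"],onz("wrist",x["hole"],.162,st).round(4)) for x in c])
p=pickle.load(open("pics/s4.pkl","rb"))[1];q=pickle.load(open("pics/c4.pkl","rb"))[1]
cv2.imwrite("pics/s4c.png",cv2.resize(p[220:350,130:240],None,fx=5,fy=5,interpolation=cv2.INTER_CUBIC))
cv2.imwrite("pics/c4d.png",cv2.resize(q[195:260,450:520],None,fx=8,fy=8,interpolation=cv2.INTER_CUBIC))
```

```text
[0.5057 0.1407 0.15  ]
[0.6767 0.1536 0.15  ]
floor z 0.13918364698043403
[(array([377.4,  15.6]), array([0.553 , 0.2902, 0.162 ]))]
```

View pics/s4c.png

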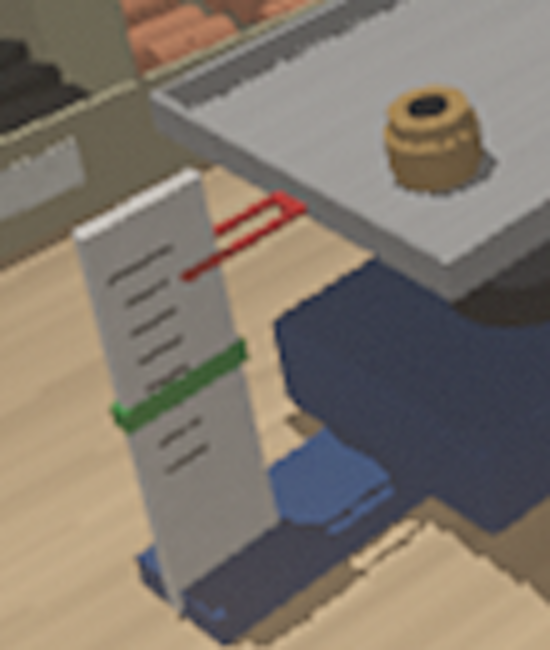

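View pics/c4d.png

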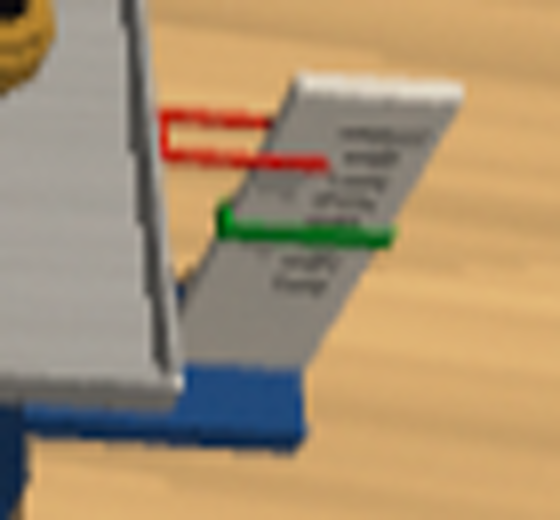

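Run:
```python
from h import *
C=np.array([.585,.240]);a=np.radians(5.5);ex=np.array([np.cos(a),np.sin(a)]);ey=np.array([-np.sin(a),np.cos(a)])
def onface(n,uv,lx):
    o,d=ray(n,uv);t=(lx-(o[:2]-C)@ex)/(d[:2]@ex);P=o+t*d;return np.r_[(P[:2]-C)@ey,P[2]].round(4)
s=lambda u,v:(130+u/5,220+v/5); c=lambda u,v:(450+u/8,195+v/8)
for lx in(-.006,-.003,0): print("side clip",[onface("side",s(*q),lx) for q in[(118,412),(181,382),(245,348)]],"ptr tip",onface("side",s(185,278),lx),"board top",onface("side",s(80,235),lx),onface("side",s(196,172),lx))
for lx in(.006,.003,0): print("scene clip",[onface("scene",c(*q),lx) for q in[(225,232),(310,235),(390,238)]],"ptr",onface("scene",c(325,163),lx),"top",onface("scene",c(300,78),lx),onface("scene",c(462,92),lx))
```

```text
side clip [array([0.1761, 0.0998]), array([0.1526, 0.0962]), array([0.1272, 0.0937])] ptr tip [0.1427 0.1345] board top [0.1734 0.1713] [0.1306 0.171 ]
side clip [array([0.1747, 0.0972]), array([0.1511, 0.0936]), array([0.1255, 0.0911])] ptr tip [0.1412 0.1321] board top [0.172  0.1691] [0.129  0.1688]
side clip [array([0.1734, 0.0946]), array([0.1496, 0.091 ]), array([0.1239, 0.0885])] ptr tip [0.1397 0.1298] board top [0.1707 0.1669] [0.1274 0.1667]
scene clip [array([0.1255, 0.1012]), array([0.1491, 0.1023]), array([0.1713, 0.1032])] ptr [0.1425 0.1418] top [0.1241 0.1846] [0.1676 0.1821]
scene clip [array([0.1271, 0.0962]), array([0.1508, 0.0972]), array([0.1731, 0.0981])] ptr [0.1441 0.1369] top [0.1257 0.1799] [0.1694 0.1774]
scene clip [array([0.1287, 0.0911]), array([0.1525, 0.0921]), array([0.1749, 0.093 ])] ptr [0.1458 0.132 ] top [0.1273 0.1752] [0.1712 0.1727]
```

The clip's centre comes out near z = 0.095 (the board top checks at 0.170), so the pan must sink about 0.055. That means P1, the sample, two large couplings and one small one. I lower the sample.

Emit:
step_arm([
  [[0,0.008,0.008],0],
  [[0.008,0.011,0.01],0],
  [[0.015,0.011,0.0105],0],
  [[0.02,0,0],0],
  [[0.017,0,0],0],
  [[0.013,0,0],0],
  [[0.01,0,0],0],
  [[0.006,0,0],0],
  [[0.004,0,0],0],
  [[0.002,0,0],0],
])

```text
time_s: 33.6
tcp_pos: [0.5599, 0.182, 0.1377]
eef_rot: [0.707, -0.032, 0.706, 0.032]
wrist_force: [0.3, -0.7, -0.3]
width: 0.0333
```

Emit:
step_arm([
  [[0.002,0,0],0],
  [[0,0,0],0],
  [[0,0,0],0],
  [[0,0,0],0],
  [[0,0,0],0],
  [[0,0,0],0],
  [[0,0,0],0],
  [[0,0,0],0],
  [[0,0,0],0],
  [[0,0,0],0],
])

```text
time_s: 34.43
tcp_pos: [0.5595, 0.1826, 0.1357]
eef_rot: [0.706, -0.032, 0.706, 0.032]
wrist_force: [0.6, 0.3, -0.4]
width: 0.0332
```

Emit:
step_arm([
  [[0,0,0],0],
  [[0,0,0],0],
  [[0,0,0],0],
  [[0,0,0],0],
  [[0,0,0],0],
  [[-0.01,0,0],0],
  [[-0.02,0,0],0],
  [[-0.03,0,0],0],
  [[-0.03,0,0],0],
  [[-0.02,-0.02,0],0],
], claw=62)

```text
time_s: 35.27
tcp_pos: [0.5605, 0.1671, 0.2496]
eef_rot: [0.707, -0.033, 0.705, 0.035]
wrist_force: [0.9, 0.2, 0.7]
width: 0.0541
```

```bash
python3 plan.py .5463 -.02 .2 5.5; python3 snap.py s5 side;  python3 -c "
import cv2
p=cv2.imread('pics/s5.png');cv2.imwrite('pics/s5c.png',cv2.resize(p[190:350,130:430],None,fx=2.5,fy=2.5,interpolation=cv2.INTER_CUBIC))"
```

```text
t 35.27 tcp [0.5605 0.1671 0.2496] yaw 5.55 roll 0.0009 shift [ 0.0496 -0.1849 -0.0321] tilt [0.15 0.18] F [0.9 0.2 0.7] w 0.0541
35.2667 [0.5605 0.1671 0.2496] [ 0.7073 -0.0332  0.7053  0.0353] [0.9 0.2 0.7] 0.0541
```

View pics/s5c.png

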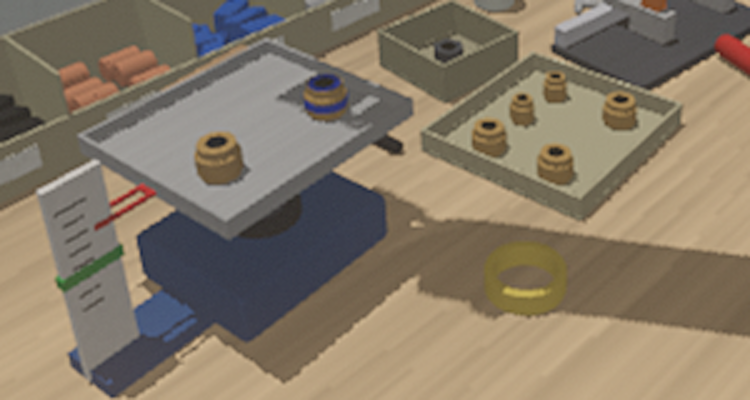

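The sample stands upright on the pan at (325,97), and the tray parts are undisturbed. Next is the large coupling at (0.546, 0.005).

Emit:
step_arm([
  [[0,-0.02,-0.004],0],
  [[0,-0.035,-0.006],0],
  [[0,-0.035,-0.006],0],
  [[0.01,-0.035,-0.006],0],
  [[0.02,-0.035,-0.006],0],
  [[0.02,-0.02,-0.004],0],
  [[0,-0.005,0],0],
  [[0,0,0],0],
  [[0,0,0],0],
  [[0,0,0],0],
])

```text
time_s: 36.15
tcp_pos: [0.5469, -0.0226, 0.1969]
eef_rot: [0.707, -0.033, 0.706, 0.033]
wrist_force: [-0.4, 0.6, -0.1]
width: 0.0539
```

```bash
python3 snap.py w14
cat > near.py <<'E'
from parts import *
import sys
st,p,d=pickle.load(open(f"pics/{sys.argv[1]}.pkl","rb"));z=float(sys.argv[2])
roi=tuple(map(int,sys.argv[3:7])) if len(sys.argv)>6 else (150,0,560,235)
for x in parts(p,roi): print(x["hole"],x["c"],x["r"],x["blue"],onz("wrist",x["hole"],z,st).round(4),onz("wrist",x["c"],z,st).round(4))
E
python3 near.py w14 .028
```

```text
36.15 [ 0.5469 -0.0226  0.1969] [ 0.707  -0.0329  0.7057  0.0331] [-0.4  0.6 -0.1] 0.0539
[330.4 210.5] [330.3 206.9] 11.2 0 [ 0.5544 -0.0544  0.028 ] [ 0.5539 -0.0503  0.028 ]
[256.2 157.8] [258.4 155.3] 15.9 0 [ 0.4707 -0.0036  0.028 ] [ 0.4729 -0.0008  0.028 ]
[327.5 156.7] [327.4 154.6] 15.5 0 [0.5456 0.0045 0.028 ] [0.5453 0.0067 0.028 ]
[nan nan] [197.5  25. ] 33.0 0 [nan nan nan] [0.4106 0.1178 0.028 ]
[nan nan] [174.5  22. ] 23.6 0 [nan nan nan] [0.3889 0.1183 0.028 ]
```

View pics/w14.png

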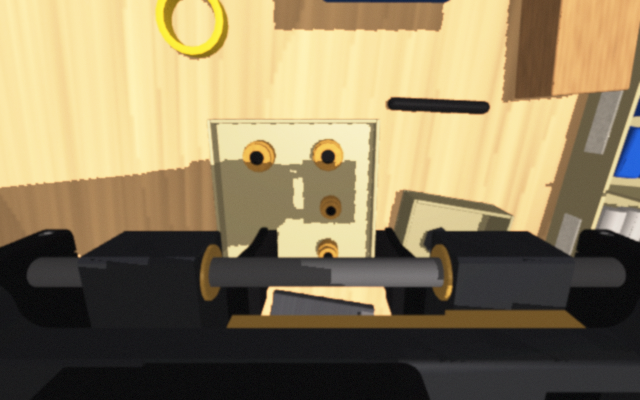

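```bash
python3 plan.py .5458 .0045 .009 5.5
```

```text
t 36.2 tcp [ 0.5469 -0.0226  0.1968] yaw 5.36 roll -0.0024 shift [0.1878 0.0271 0.0015] tilt [0.1  0.02] F [0.4 0.4 0.4] w 0.0541
```

Emit:
step_arm([
  [[0.005,0.01,0.001],0],
  [[0.02,0.012,0.0005],0],
  [[0.03,0.005,0],0],
  [[0.03,0,0],0],
  [[0.03,0,0],0],
  [[0.025,0,0],0],
  [[0.02,0,0],0],
  [[0.012,0,0],0],
  [[0.006,0,0],0],
  [[0,0,0],0],
])

```text
time_s: 37.03
tcp_pos: [0.5449, 0.0034, 0.017]
eef_rot: [0.706, -0.032, 0.707, 0.033]
wrist_force: [0.9, -0.2, -0.9]
width: 0.0537
```

```bash
python3 plan.py .5458 .0045 .009 5.5
```

```text
t 37.03 tcp [0.5449 0.0034 0.017 ] yaw 5.28 roll -0.0039 shift [0.008 0.001 0.001] tilt [-0.06  0.03] F [ 0.9 -0.2 -0.9] w 0.0537
```

Emit:
step_arm([
  [[0.004,0.001,0.001],0],
  [[0.003,0,0],0],
  [[0.001,0,0],0],
  [[0,0,0],0],
  [[0,0,0],0],
  [[0,0,0],0],
  [[0,0,0],0],
  [[0,0,0],0],
  [[0,0,0],0],
  [[0,0,0],0],
])

```text
time_s: 37.87
tcp_pos: [0.5462, 0.0035, 0.0097]
eef_rot: [0.706, -0.032, 0.706, 0.032]
wrist_force: [-0.4, 0.1, -0.4]
width: 0.0543
```

Emit:
step_arm([
  [[0,0,0],0],
  [[0,0,0],0],
  [[0,0,0],0],
  [[0,0,0],0],
  [[0,0,0],0],
  [[0,0,0],0],
  [[0,0,0],0],
  [[0,0,0],0],
  [[0,0,0],0],
  [[0,0,0],0],
], claw=20, newtons=30)

```text
time_s: 38.7
tcp_pos: [0.5462, 0.0035, 0.0096]
eef_rot: [0.706, -0.032, 0.706, 0.032]
wrist_force: [0.5, 0.3, -0.1]
width: 0.0336
```

Emit:
step_arm([
  [[-0.02,0,0],0],
  [[-0.03,0,0],0],
  [[-0.035,0,0],0],
  [[-0.035,0,0],0],
  [[-0.035,0,0],0],
  [[-0.035,0,0],0],
  [[-0.03,0.02,0.01],0],
  [[0,0.035,0.01],0],
  [[0,0.035,0.01],0],
  [[0,0.035,0.01],0],
])

```text
time_s: 39.53
tcp_pos: [0.5749, 0.1326, 0.2301]
eef_rot: [0.707, -0.032, 0.706, 0.031]
wrist_force: [1.0, -0.9, -1.2]
width: 0.0333
```

```bash
python3 plan.py .6245 .191 .145 5.5
```

```text
t 39.53 tcp [0.5749 0.1326 0.2301] yaw 5.12 roll -0.0066 shift [0.0851 0.0534 0.055 ] tilt [ 0.05 -0.03] F [ 1.  -0.9 -1.2] w 0.0333
```

Emit:
step_arm([
  [[0,0.013,0.013],-0.006],
  [[0,0.02,0.02],0],
  [[0.005,0.02,0.022],0],
  [[0.015,0,0],0],
  [[0.02,0,0],0],
  [[0.02,0,0],0],
  [[0.017,0,0],0],
  [[0.013,0,0],0],
  [[0.01,0,0],0],
  [[0.004,0,0],0],
])

```text
time_s: 40.37
tcp_pos: [0.6239, 0.1893, 0.1242]
eef_rot: [0.706, -0.034, 0.707, 0.034]
wrist_force: [-0.6, -0.6, -1.1]
width: 0.0332
```

```bash
python3 plan.py .6245 .191 .122 5.5
```

```text
t 40.37 tcp [0.6239 0.1893 0.1242] yaw 5.55 roll 0.0009 shift [0.0022 0.0016 0.0008] tilt [-0.09 -0.03] F [-0.6 -0.6 -1.1] w 0.0332
```

Emit:
step_arm([
  [[0.001,0,0],0],
  [[0,0,0],0],
  [[0,0,0],0],
  [[0,0,0],0],
  [[0,0,0],0],
  [[0,0,0],0],
  [[0,0,0],0],
  [[0,0,0],0],
  [[0,0,0],0],
  [[0,0,0],0],
])

```text
time_s: 41.2
tcp_pos: [0.6244, 0.1896, 0.1247]
eef_rot: [0.706, -0.034, 0.706, 0.034]
wrist_force: [1.2, 0.2, -0.7]
width: 0.0334
```

Emit:
step_arm([
  [[0,0,0],0],
  [[0,0,0],0],
  [[0,0,0],0],
  [[0,0,0],0],
  [[0,0,0],0],
  [[-0.01,0,0],0],
  [[-0.02,0,0],0],
  [[-0.03,0,0],0],
  [[-0.03,0,0],0],
  [[-0.03,0,0],0],
], claw=52)

```text
time_s: 42.03
tcp_pos: [0.6241, 0.1897, 0.2468]
eef_rot: [0.706, -0.034, 0.706, 0.034]
wrist_force: [0.5, 0.3, -0.2]
width: 0.0456
```

```bash
python3 plan.py .471 -.028 .2 5.5; python3 snap.py s6 side;  python3 -c "
import cv2
p=cv2.imread('pics/s6.png');cv2.imwrite('pics/s6c.png',cv2.resize(p[190:350,130:430],None,fx=2.5,fy=2.5,interpolation=cv2.INTER_CUBIC))"
```

```text
t 42.03 tcp [0.6241 0.1897 0.2468] yaw 5.57 roll 0.0013 shift [ 0.0468 -0.202  -0.1732] tilt [0.01 0.01] F [ 0.5  0.3 -0.2] w 0.0456
42.0333 [0.6241 0.1897 0.2468] [ 0.7064 -0.0343  0.7062  0.0344] [ 0.5  0.3 -0.2] 0.0456
```

View pics/s6c.png

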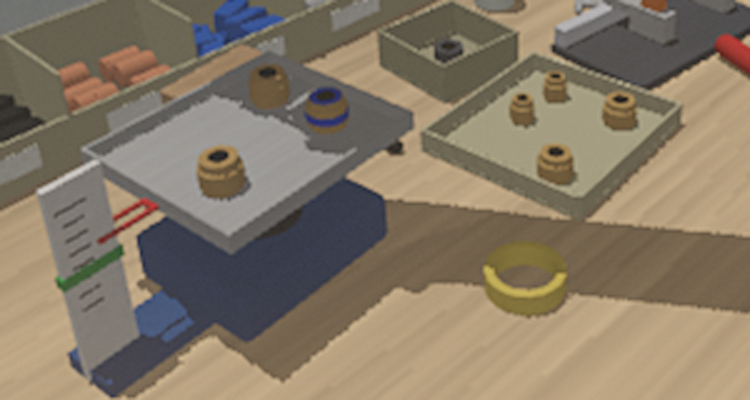

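The pan now holds the sample, P1 and one added large coupling, all upright. The pointer, at (110,238), is nearing the clip at (95,268). Next is the large coupling at (0.471, -0.003).

Emit:
step_arm([
  [[0,-0.02,-0.015],0],
  [[0,-0.03,-0.025],0],
  [[0,-0.03,-0.025],0],
  [[0.005,-0.03,-0.025],0],
  [[0.02,-0.03,-0.025],0],
  [[0.02,-0.03,-0.025],0],
  [[0,-0.02,-0.02],0],
  [[0,-0.012,-0.013],0],
  [[0,0,0],0],
  [[0,0,0],0],
], claw=62)

```text
time_s: 42.92
tcp_pos: [0.474, -0.0254, 0.2024]
eef_rot: [0.707, -0.034, 0.706, 0.033]
wrist_force: [-0.6, 0.6, -0.0]
width: 0.0544
```

```bash
python3 snap.py w15;python3 near.py w15 .028 250 120 480 235;  python3 plan.py .471 -.0033 .009 5.5
```

```text
42.9167 [ 0.474  -0.0254  0.2024] [ 0.7068 -0.0342  0.7058  0.0332] [-0.6  0.6 -0. ] 0.0544
[396.  211.9] [393.  208.5] 11.4 0 [ 0.5555 -0.0539  0.028 ] [ 0.5515 -0.0503  0.028 ]
[326.1 160.5] [326.  158.1] 15.2 0 [ 0.4715 -0.0036  0.028 ] [ 0.4712 -0.001   0.028 ]
t 42.97 tcp [ 0.4745 -0.0244  0.2024] yaw 5.57 roll 0.0012 shift [ 0.1934  0.0213 -0.0014] tilt [ 0.08 -0.03] F [ 1.2  1.1 -0.4] w 0.0537
```

View pics/w15.png

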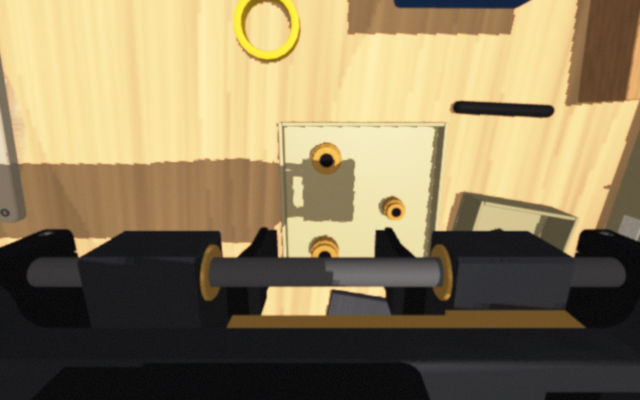

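The target coupling is at (326,160), and the tray's left wall is about 43 mm away. I use a narrower opening so the finger clears the wall.

Emit:
step_arm([
  [[0.005,0.01,-0.001],0],
  [[0.02,0.011,0],0],
  [[0.03,0,0],0],
  [[0.03,0,0],0],
  [[0.03,0,0],0],
  [[0.025,0,0],0],
  [[0.02,0,0],0],
  [[0.012,0,0],0],
  [[0.006,0,0],0],
  [[0,0,0],0],
], claw=50)

```text
time_s: 43.8
tcp_pos: [0.4706, -0.0028, 0.0229]
eef_rot: [0.706, -0.034, 0.707, 0.035]
wrist_force: [-0.2, -0.0, -0.4]
width: 0.0431
```

```bash
python3 plan.py .4714 -.0035 .009 5.5
```

```text
t 43.8 tcp [ 0.4706 -0.0028  0.0229] yaw 5.64 roll 0.0025 shift [ 0.0139 -0.0007  0.0007] tilt [-0.08  0.06] F [-0.2 -0.  -0.4] w 0.0431
```

Emit:
step_arm([
  [[0.006,-0.0007,0.0007],0],
  [[0.004,0,0],0],
  [[0.003,0,0],0],
  [[0.001,0,0],0],
  [[0,0,0],0],
  [[0,0,0],0],
  [[0,0,0],0],
  [[0,0,0],0],
  [[0,0,0],0],
  [[0,0,0],0],
])

```text
time_s: 44.63
tcp_pos: [0.4717, -0.0048, 0.0097]
eef_rot: [0.706, -0.034, 0.706, 0.034]
wrist_force: [-0.6, -0.4, 0.3]
width: 0.0437
```

Emit:
step_arm([
  [[0,0,0],0],
  [[0,0,0],0],
  [[0,0,0],0],
  [[0,0,0],0],
  [[0,0,0],0],
  [[0,0,0],0],
  [[0,0,0],0],
  [[0,0,0],0],
  [[0,0,0],0],
  [[0,0,0],0],
], claw=20, newtons=30)

```text
time_s: 45.47
tcp_pos: [0.4718, -0.0047, 0.0097]
eef_rot: [0.706, -0.034, 0.706, 0.034]
wrist_force: [1.2, 1.0, 1.4]
width: 0.0334
```

Emit:
step_arm([
  [[-0.02,0,0],0],
  [[-0.03,0,0],0],
  [[-0.035,0,0],0],
  [[-0.035,0,0],0],
  [[-0.035,0,0],0],
  [[-0.035,0.02,0.015],0],
  [[-0.03,0.035,0.025],0],
  [[0,0.035,0.025],0],
  [[0,0.035,0.025],0],
  [[0,0.035,0.025],0],
])

```text
time_s: 46.3
tcp_pos: [0.5647, 0.1548, 0.2225]
eef_rot: [0.707, -0.034, 0.706, 0.033]
wrist_force: [1.2, -0.1, -0.6]
width: 0.0336
```

```bash
python3 plan.py .618 .2424 .23 5.5; python3 snap.py w16
```

```text
t 46.3 tcp [0.5647 0.1548 0.2225] yaw 5.43 roll -0.0012 shift [-0.0075  0.0821  0.0614] tilt [ 0.04 -0.04] F [ 1.2 -0.1 -0.6] w 0.0336
46.3 [0.5647 0.1548 0.2225] [ 0.7065 -0.0338  0.7061  0.0332] [ 1.2 -0.1 -0.6] 0.0336
```

View pics/w16.png

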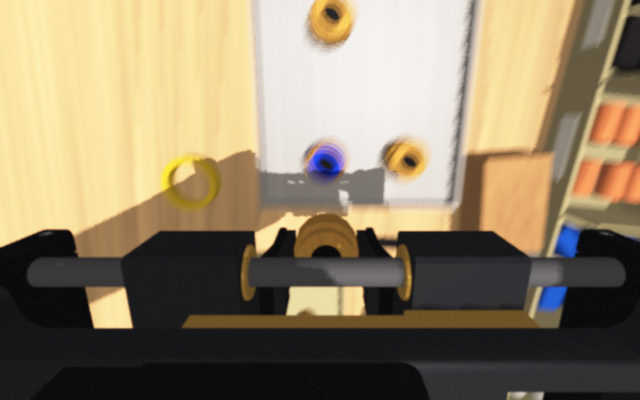

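A large coupling is held at (327,238). On the pan are the sample (325,160), the added large one (406,158) and P1 (331,17). The free spot is between the last two.

Emit:
step_arm([
  [[0,0.015,0.012],0],
  [[0,0.025,0.018],0],
  [[0,0.028,0.02],0],
  [[0.01,0.018,0.0115],0],
  [[0.02,0,0],0],
  [[0.02,0,0],0],
  [[0.02,0,0],0],
  [[0.016,0,0],0],
  [[0.01,0,0],0],
  [[0.006,0,0],0],
])

```text
time_s: 47.18
tcp_pos: [0.616, 0.2448, 0.1186]
eef_rot: [0.705, -0.035, 0.707, 0.034]
wrist_force: [-0.0, -0.3, -1.9]
width: 0.0335
```

```bash
python3 plan.py .619 .246 .111 5.5
```

```text
t 47.18 tcp [0.616  0.2448 0.1186] yaw 5.56 roll 0.0011 shift [0.0076 0.0009 0.0031] tilt [-0.13 -0.06] F [-0.  -0.3 -1.9] w 0.0335
```

Emit:
step_arm([
  [[0.003,0,0],0],
  [[0.002,0,0],0],
  [[0.002,0,0],0],
  [[0,0,0],0],
  [[0,0,0],0],
  [[0,0,0],0],
  [[0,0,0],0],
  [[0,0,0],0],
  [[0,0,0],0],
  [[0,0,0],0],
])

```text
time_s: 48.02
tcp_pos: [0.6168, 0.2454, 0.1135]
eef_rot: [0.706, -0.034, 0.706, 0.034]
wrist_force: [-0.5, 0.6, -0.4]
width: 0.0336
```

Emit:
step_arm([
  [[0,0,0],0],
  [[0,0,0],0],
  [[0,0,0],0],
  [[0,0,0],0],
  [[0,0,0],0],
  [[-0.01,0,0],0],
  [[-0.02,0,0],0],
  [[-0.03,0,0],0],
  [[-0.035,0,0],0],
  [[-0.035,0,0],0],
], claw=50)

```text
time_s: 48.85
tcp_pos: [0.6162, 0.2453, 0.2454]
eef_rot: [0.706, -0.034, 0.706, 0.034]
wrist_force: [0.7, 0.7, 0.3]
width: 0.0436
```

```bash
python3 plan.py .5553 -.08 .2 5.5; python3 snap.py s7 side;  python3 -c "
import cv2
p=cv2.imread('pics/s7.png');cv2.imwrite('pics/s7c.png',cv2.resize(p[190:350,130:430],None,fx=2.5,fy=2.5,interpolation=cv2.INTER_CUBIC))"
```

```text
t 48.85 tcp [0.6162 0.2453 0.2454] yaw 5.58 roll 0.0013 shift [ 0.0454 -0.318  -0.0918] tilt [-0.02  0.  ] F [0.7 0.7 0.3] w 0.0436
48.85 [0.6162 0.2453 0.2454] [ 0.7061 -0.0344  0.7064  0.0344] [0.7 0.7 0.3] 0.0436
```

View pics/s7c.png

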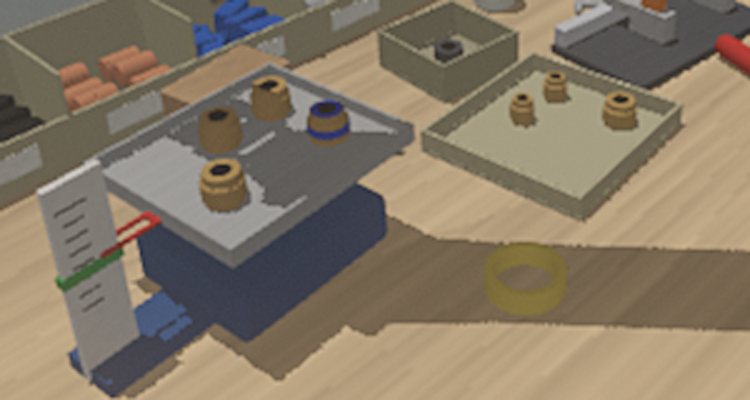

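```bash
python3 snap.py c7 scene
python3 - <<'E'
from parts import *
p=pickle.load(open("pics/s7.pkl","rb"))[1];q=pickle.load(open("pics/c7.pkl","rb"))[1]
a=cv2.resize(p[265:325,145:205],(480,480),interpolation=cv2.INTER_CUBIC)
b=cv2.resize(q[195:245,460:510],(400,400),interpolation=cv2.INTER_CUBIC)
b=cv2.copyMakeBorder(b,0,80,0,0,cv2.BORDER_CONSTANT)
cv2.imwrite("pics/z7.png",np.hstack([a,b]))
E
```

```text
48.9 [0.6181 0.2469 0.2536] [ 0.7092 -0.033   0.7033  0.0356] [0.4 0.1 6.3] 0.0435
```

View pics/z7.png

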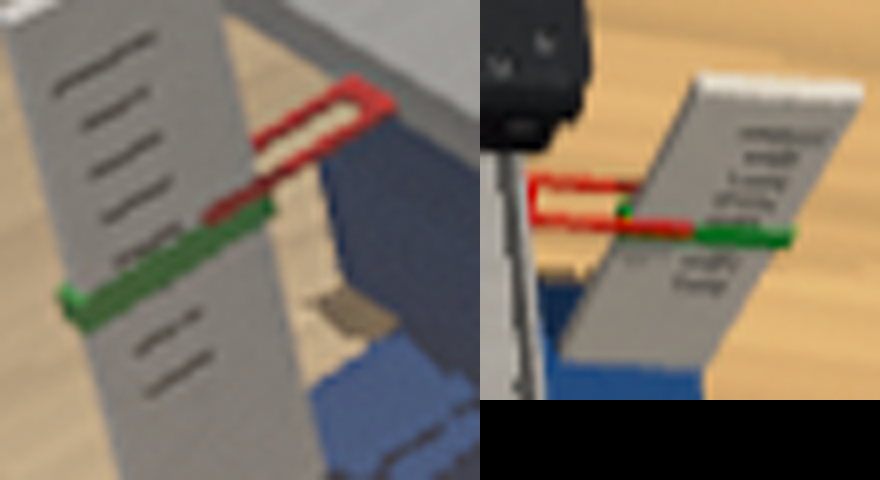

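Side view (left): the pointer lies just above the clip's upper edge. In the scene view (right) it covers the clip's top. About 6 mm more is needed, so I add one small coupling.

Emit:
step_arm([
  [[0,-0.02,-0.004],0],
  [[0,-0.038,-0.011],0],
  [[0,-0.038,-0.011],0],
  [[0,-0.038,-0.011],0],
  [[0,-0.038,-0.011],0],
  [[0.01,-0.038,-0.011],0],
  [[0.02,-0.038,-0.011],0],
  [[0.015,-0.035,-0.011],0],
  [[0,-0.025,-0.008],0],
  [[0,-0.01,-0.003],0],
], claw=50)

```text
time_s: 49.78
tcp_pos: [0.5549, -0.0829, 0.1989]
eef_rot: [0.706, -0.033, 0.707, 0.032]
wrist_force: [0.2, 0.3, 0.2]
width: 0.0437
```

Emit:
step_arm([
  [[0,0,0],0],
  [[0,0,0],0],
  [[0,0,0],0],
  [[0,0,0],0],
  [[0,0,0],0],
  [[0,0,0],0],
  [[0,0,0],0],
  [[0,0,0],0],
  [[0,0,0],0],
  [[0,0,0],0],
])

```text
time_s: 50.62
tcp_pos: [0.5564, -0.0776, 0.1996]
eef_rot: [0.706, -0.034, 0.706, 0.034]
wrist_force: [0.4, 0.0, 0.1]
width: 0.0435
```

```bash
python3 snap.py w17;python3 near.py w17 .028 230 120 480 235;  python3 plan.py .5553 -.0542 .01 5.5
```

```text
50.6167 [ 0.5564 -0.0776  0.1996] [ 0.7063 -0.0343  0.7062  0.0343] [0.4 0.  0.1] 0.0435
[323.9 208.5] [324. 205.] 11.2 0 [ 0.5564 -0.1087  0.028 ] [ 0.5561 -0.1047  0.028 ]
[254.2 208. ] [256.9 204.9] 15.6 0 [ 0.4792 -0.1156  0.028 ] [ 0.482  -0.1118  0.028 ]
[326.6 160. ] [326.9 157.7] 11.1 0 [ 0.5541 -0.0546  0.028 ] [ 0.5542 -0.0521  0.028 ]
t 50.67 tcp [ 0.5564 -0.0777  0.1996] yaw 5.56 roll 0.001 shift [0.1896 0.0235 0.0012] tilt [ 0. -0.] F [ 0.6 -0.  -0.1] w 0.0435
```

View pics/w17.png

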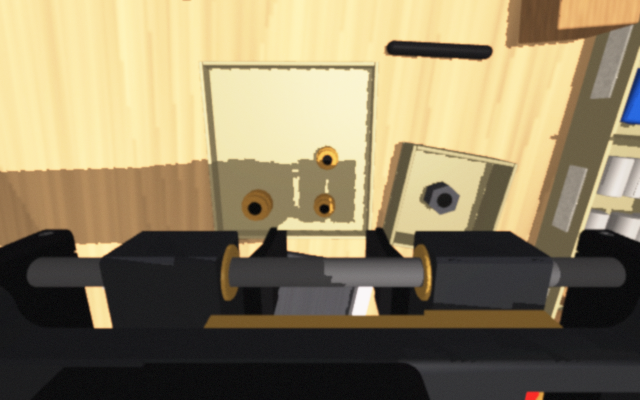

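The small coupling is at (327,160), and the bin with the nut shows at (440,198). I go down on it.

Emit:
step_arm([
  [[0.005,0.01,0],0],
  [[0.02,0.013,0],0],
  [[0.03,0,0],0],
  [[0.03,0,0],0],
  [[0.03,0,0],0],
  [[0.025,0,0],0],
  [[0.02,0,0],0],
  [[0.012,0,0],0],
  [[0.006,0,0],0],
  [[0,0,0],0],
])

```text
time_s: 51.5
tcp_pos: [0.5536, -0.0543, 0.0208]
eef_rot: [0.706, -0.034, 0.707, 0.035]
wrist_force: [-0.1, 0.1, 0.0]
width: 0.0437
```

```bash
python3 plan.py .5547 -.0545 .01 5.5
```

```text
t 51.5 tcp [ 0.5536 -0.0543  0.0208] yaw 5.58 roll 0.0014 shift [ 0.0108 -0.0003  0.0011] tilt [-0.08  0.03] F [-0.1  0.1  0. ] w 0.0437
```

Emit:
step_arm([
  [[0.005,0,0],0],
  [[0.003,0,0],0],
  [[0.002,0,0],0],
  [[0.001,0,0],0],
  [[0,0,0],0],
  [[0,0,0],0],
  [[0,0,0],0],
  [[0,0,0],0],
  [[0,0,0],0],
  [[0,0,0],0],
])

```text
time_s: 52.33
tcp_pos: [0.5542, -0.0548, 0.0107]
eef_rot: [0.706, -0.034, 0.706, 0.034]
wrist_force: [0.1, 0.0, 0.0]
width: 0.0436
```

Emit:
step_arm([
  [[0,0,0],0],
  [[0,0,0],0],
  [[0,0,0],0],
  [[0,0,0],0],
  [[0,0,0],0],
  [[0,0,0],0],
  [[0,0,0],0],
  [[0,0,0],0],
  [[0,0,0],0],
  [[0,0,0],0],
], claw=12, newtons=30)

```text
time_s: 53.17
tcp_pos: [0.5542, -0.0548, 0.0106]
eef_rot: [0.706, -0.034, 0.706, 0.034]
wrist_force: [-0.2, -0.9, 0.5]
width: 0.0244
```

Emit:
step_arm([
  [[-0.02,0,0],0],
  [[-0.03,0,0],0],
  [[-0.035,0,0],0],
  [[-0.035,0,0],0],
  [[-0.035,0,0],0],
  [[-0.035,0,0],0],
  [[-0.03,0.02,0],0],
  [[0,0.04,0],0],
  [[0,0.04,0],0],
  [[0,0.04,0],0],
])

```text
time_s: 54.0
tcp_pos: [0.5403, 0.0857, 0.2312]
eef_rot: [0.707, -0.034, 0.706, 0.034]
wrist_force: [0.9, -0.9, -1.3]
width: 0.0242
```

```bash
python3 plan.py .555 .236 .23 5.5
```

```text
t 54.0 tcp [0.5403 0.0857 0.2312] yaw 5.47 roll -0.0005 shift [0.0012 0.1482 0.0291] tilt [ 0.06 -0.03] F [ 0.9 -0.9 -1.3] w 0.0242
```

Emit:
step_arm([
  [[0,0.03,0.005],0],
  [[0,0.035,0.008],0],
  [[0,0.035,0.009],0],
  [[0.01,0.03,0.008],0],
  [[0.015,0.018,0],0],
  [[0.02,0,0],0],
  [[0.02,0,0],0],
  [[0.02,0,0],0],
  [[0.015,0,0],0],
  [[0.01,0,0],0],
])

```text
time_s: 54.83
tcp_pos: [0.5553, 0.2343, 0.1186]
eef_rot: [0.706, -0.035, 0.707, 0.034]
wrist_force: [1.2, -0.6, -1.3]
width: 0.0239
```

```bash
python3 plan.py .556 .236 .1045 5.5; python3 snap.py w18
```

```text
t 54.83 tcp [0.5553 0.2343 0.1186] yaw 5.57 roll 0.0012 shift [0.0141 0.0016 0.0009] tilt [-0.12 -0.06] F [ 1.2 -0.6 -1.3] w 0.0239
54.8333 [0.5553 0.2343 0.1186] [ 0.7055 -0.0347  0.707   0.034 ] [ 1.2 -0.6 -1.3] 0.0239
```

View pics/w18.png

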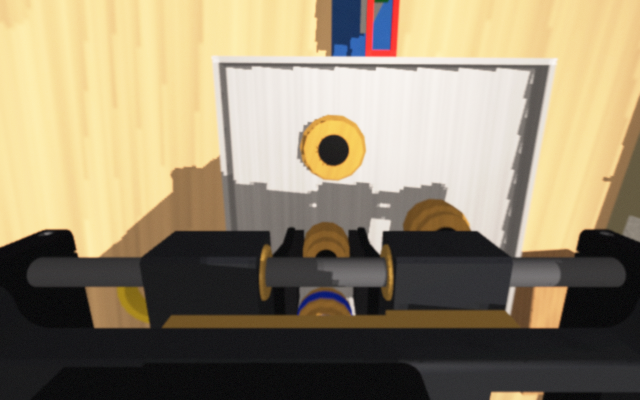

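The small coupling is held at (326,240), clear between P1 (333,148) and the sample (325,300). I lower it and release.

Emit:
step_arm([
  [[0.005,0,0],0],
  [[0.004,0,0],0],
  [[0.002,0,0],0],
  [[0.001,0,0],0],
  [[0,0,0],0],
  [[0,0,0],0],
  [[0,0,0],0],
  [[0,0,0],0],
  [[0,0,0],0],
  [[0,0,0],0],
])

```text
time_s: 55.72
tcp_pos: [0.5562, 0.2348, 0.1087]
eef_rot: [0.706, -0.034, 0.706, 0.034]
wrist_force: [-0.2, -0.7, -0.1]
width: 0.0242
```

Emit:
step_arm([
  [[0,0,0],0],
  [[0,0,0],0],
  [[0,0,0],0],
  [[0,0,0],0],
  [[0,0,0],0],
  [[-0.01,0,0],0],
  [[-0.02,0,0],0],
  [[-0.03,0,0],0],
  [[-0.035,0,0],0],
  [[-0.035,0,0],0],
], claw=40)

```text
time_s: 56.55
tcp_pos: [0.5556, 0.2348, 0.2407]
eef_rot: [0.706, -0.034, 0.706, 0.034]
wrist_force: [0.4, 0.5, -0.0]
width: 0.0349
```

Emit:
step_arm([
  [[-0.03,-0.02,0],0],
  [[-0.02,-0.035,0],0],
  [[0,-0.035,0],0],
  [[0,-0.035,0],0],
  [[0,-0.035,0],0],
  [[0,-0.035,0],0],
  [[0,-0.03,0],0],
  [[0,-0.02,0],0],
  [[0,0,0],0],
  [[0,0,0],0],
])

```text
time_s: 57.38
tcp_pos: [0.5798, -0.0101, 0.2891]
eef_rot: [0.706, -0.033, 0.706, 0.033]
wrist_force: [0.3, 1.2, -0.3]
width: 0.0351
```

```bash
python3 snap.py w19; python3 snap.py s8 side; python3 snap.py c8 scene
python3 - <<'E'
from parts import *
p=pickle.load(open("pics/s8.pkl","rb"))[1];q=pickle.load(open("pics/c8.pkl","rb"))[1]
a=cv2.resize(p[265:325,145:205],(480,480),interpolation=cv2.INTER_CUBIC)
b=cv2.resize(q[195:245,460:510],(300,300),interpolation=cv2.INTER_CUBIC)
b=cv2.copyMakeBorder(b,0,180,0,0,cv2.BORDER_CONSTANT)
cv2.imwrite("pics/z8.png",np.hstack([a,b]))
cv2.imwrite("pics/c8c.png",cv2.resize(q[150:290,150:520],None,fx=2.1,fy=2.1,interpolation=cv2.INTER_CUBIC))
cv2.imwrite("pics/s8c.png",cv2.resize(p[160:350,130:450],None,fx=2.4,fy=2.4,interpolation=cv2.INTER_CUBIC))
E
```

```text
57.3833 [ 0.5798 -0.0101  0.2891] [ 0.7064 -0.0335  0.7062  0.0335] [ 0.3  1.2 -0.3] 0.0351
57.4333 [ 0.5797 -0.0084  0.2892] [ 0.7065 -0.0342  0.7061  0.0345] [ 0.3  0.  -0.1] 0.0346
57.4833 [ 0.5797 -0.0076  0.2892] [ 0.7065 -0.0347  0.706   0.035 ] [-0.1  0.3 -0.4] 0.0351
```

View pics/z8.png

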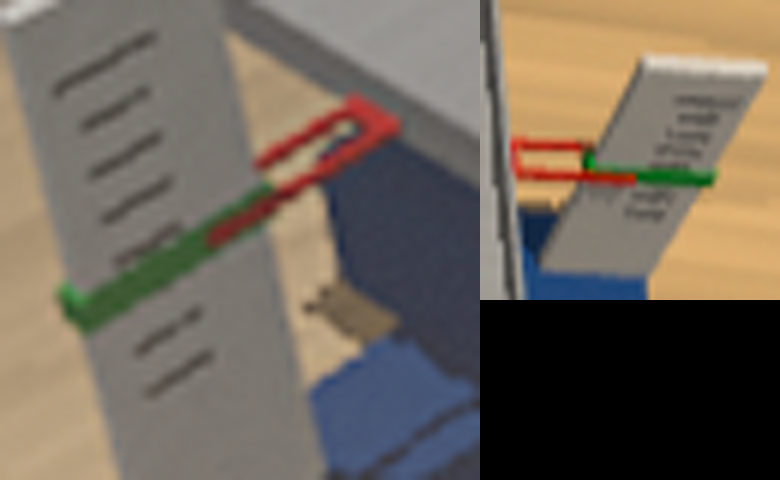

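View pics/c8c.png

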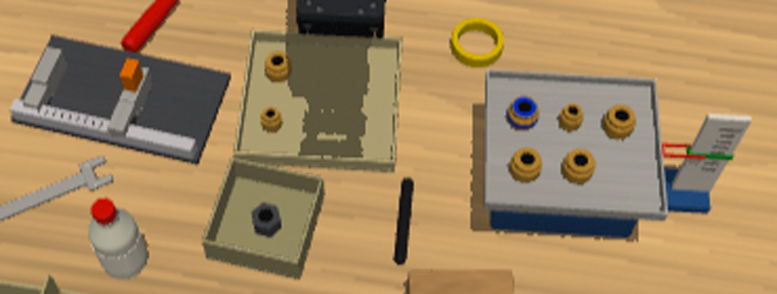

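View pics/s8c.png

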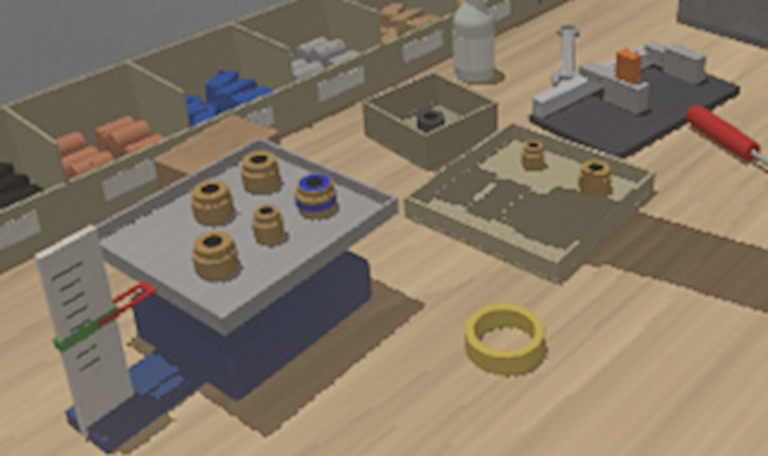

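The pointer lies on the clip in both views. The pan holds the sample, P1, two large couplings and one small one, and one large and one small are left in the tray. I check the margin numerically.

Run:
```python
from h import *
import pickle
C=np.array([.585,.240]);a=np.radians(5.5);ex=np.array([np.cos(a),np.sin(a)]);ey=np.array([-np.sin(a),np.cos(a)])
def onface(n,uv,lx):
    o,d=ray(n,uv);t=(lx-(o[:2]-C)@ex)/(d[:2]@ex);P=o+t*d;return np.r_[(P[:2]-C)@ey,P[2]].round(4)
s=lambda u,v:(145+u/8,265+v/8); c=lambda u,v:(460+u/6,195+v/6)
print("bar tri",tri(ray("side",s(375,110)),ray("scene",c(35,158))))
print("bar side",onface("side",s(375,110),0),"scene",onface("scene",c(35,158),0))
for lx in(-.005,-.003): print("clip side",onface("side",s(170,262),lx), "boardtop",onface("side",s(8,30),lx))
for lx in(.003,.005): print("clip scene",onface("scene",c(195,178),lx))
for n,f in(("side","s8"),("scene","c8"),("wrist","w19")):
    st,p,d=pickle.load(open(f"pics/{f}.pkl","rb"));W=cloud(n,d,st)
    L=np.stack([(W[...,:2]-C)@ex,(W[...,:2]-C)@ey],-1)
    m=(abs(L[...,0])<.07)&(abs(L[...,1])<.08)&(W[...,2]>.085)&(W[...,2]<.112)&(cv2.cvtColor(p,cv2.COLOR_BGR2HSV)[...,1]<40)
    print(n,"floor",m.sum(),np.median(W[m][:,2]) if m.sum() else None)
```

```text
bar tri (array([0.57303224, 0.3375564 , 0.09684087]), np.float64(0.002944258483521338))
bar side [0.095  0.0941] scene [0.0987 0.0999]
clip side [0.1526 0.0927] boardtop [0.1737 0.1675]
clip side [0.1516 0.0909] boardtop [0.1727 0.166 ]
clip scene [0.1594 0.0968]
clip scene [0.1582 0.1002]
side floor 2143 0.0949534356120606
scene floor 2601 0.09694382444466498
wrist floor 1946 0.09713370607164187
```

The floor reads about 0.096 and the clip about 0.095–0.097, inside the 4.5 mm limit. The arm is clear at z = 0.29, and the other things are where they were.

```bash
python3 -c "
from plant import manip
print(manip.finish_job())"
```

```text
the job is handed in; nothing more can be done
None
```

The job is done as asked and was handed in at about 57.5 s of the 210 s; the hand-in gave no verdict.

- **Gauge:** I stood the sample between the jaws and slid the jaw shut by its tab until the wrist force read about 16 N. The tab was then about 45 mm from the anvil face, which fits the 34 mm coupling. I drew the jaw back to a gap of about 94 mm, and the last pictures show it still open.
- **Order:** The nut is in the bin. On the pan, all upright, are the sample, P1, two added large couplings and one small one. One large and one small coupling are left in the tray.
- **Last checks:**
  - The pointer lies on the green clip in both the side and scene pictures.
  - The pan floor reads 0.095 to 0.097 m in the three depth images.
  - The clip reads 0.091 to 0.100 m depending on the view and the board face assumed, best estimate about 0.095 m. That is inside the 4.5 mm limit, but the single-view readings differ by several millimetres.
  - I saw nothing knocked aside and no slip in any grip. The bystanders look unmoved in the pictures, and the arm was clear of everything at hand-in.
- **Disagreements:**
  - Two early height triangulations were off, 0.055 m for a coupling top and 0.139 m for the nut top, because of motion or a loose mask. I dropped them in favour of other views, which matched the given sizes.

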